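# Pack the overnight tin from the slide-lid box

### The arm

A 7-joint arm with a two-finger parallel gripper is mounted at the origin on the work surface. World frame = base frame: x ahead of the robot, y to its left, z up, the work surface at z = 0. Lengths are in m, angles in rad, forces in N, time in s.
With the tool pointing down it reaches from about 0.4 to 0.875 m from the base axis. Payload 4.4 kg.
Tool frame: the origin (TCP) lies at the very end of the fingers, on their centre line; the grasp point (between the pads) lies 19 mm behind it; z points along the fingers, y is the direction in which the jaws open and shut (so a half turn about z gives the same grasp; the last joint's range is limited). The gripper opens to 85 mm and grips with 20 to 120 N. Pads are 22 mm wide; open, the fingers measure 114 mm over their backs; the gripper's body (76 mm by 85 mm) begins 54 mm behind the grasp point. The pads swing forward as they close: fully open they stand 13 mm farther back than shut.
Start: joints at [-1.241, 0.628, 0.038, 1.517, -0.027, 0.996, -0.02], TCP at [0.251, 0.6, 0.231] pointing down, gripper open.
Joint ranges: [-3.06, 3.06], [-0.37, 2.12], [-1.25, 1.32], [0.18, 2.47], [-1.1, 4.24], [0.23, 1.98], [-2.94, 2.94]. Speed limits (rad/s): [2.57, 2.57, 3.14, 3.14, 3.14, 3.14, 3.14].

### API

Orientations are given as a unit quaternion [w, x, y, z].
In Python, from bench import arm gives the robot as it stands. The module is installed in compiled form; this text tells all that it offers.
- The arm moves only by the tool servo_tool, never from a script. Its argument "steps" is a list of rows, each a list of 5 numbers: the shift along the tool's x, y, z in units of 4 cm (1.0 is 4 cm), then the turn about the tool's z in units of 120 degrees (1.0 is 120 degrees), then the opening, from -1 (shut) to 1 (fully open). A call has 1 to 5 rows; each row shifts and turns the commanded pose from where the row before left it, along the tool's axes as they then stand; what a row does not reach is not made up. A row lasts 1/12 s, in which the tool goes at most 41.7 mm and 7.16 degrees, less where a joint would pass 70% of its speed; a pose out of reach is approached as far as the arm can. A call with a number of a shift or a turn outside -1 to 1 is refused whole. A call with a gripper value outside its range is refused whole. The fingers move at their own pace and stop on an object; "squeeze" is the grip in N (left out, the last holds). Time passes only in rows, so rows that do not move let the fingers close. It gives the time, the measured TCP pose, the force and the opening at its end, in the units of the state.
- arm.observe(): the state, without advancing time (a new reading comes with each control period).
- arm.snapshot(name): name is "side" or "top" or "wrist"; returns the picture (400x640x3 uint8, red, green, blue); there is no depth.
- arm.camera_model(name): a dict with "mtx" (3x3 intrinsics, pixels), "D" ([k1, k2, p1, p2, k3] as OpenCV has them; the pictures are not rectified), "eye" and "orientation" of the camera in the world; the wrist camera has in their place "mount" (4x4, takes a point from camera to tool coordinates, whose origin is the TCP and whose axes are the flange's). Camera axes: x right, y down, z forward; pixel columns grow to the right and rows downward; lengths in m; the calibration is good to about 2 mm. A picture is of the moment at which its call begins: read the wrist's pose just before it. camera_model takes no time and is no camera call.
- arm.sign_off(): hands the job in, once; it reports no verdict.
The state is a dict: "t": time; "joints": joint angles; "dq": joint speeds; "tau": joint torques, N m; "position": TCP position; "tcp_rot": TCP orientation; "contact_force": force on the tool from outside, world axes, zero at the start; "torque": the same for the moment, N m; "opening": finger opening in m.
Only numpy, scipy, OpenCV 4.12 (cv2) and the standard library are available. Lean on these libraries where they do the work, as an engineer would, in place of code of your own. Each camera call takes 0.05 s, during which the arm holds its last target. There are 200 camera calls.

### The job

Pack the overnight tin: lift its loose cover off and set it aside, slide the wooden box's lid along its grooves until it comes free and lay it flat on the table, then put every slim case from the box and the comb from the table into the tin. Finish by putting the cover back on the tin, fully seated, and leave the wooden lid lying flat on the table and the jar, dish and pot where they stand.

Things in the scene. Friction and masses are not known exactly. Their poses are not given: they have to be found in the camera images.
- slide_box: low wooden box, fixed, 146 (its x) x 212 (y) x 48 mm high; origin centre of underside. Inside 126 x 176 mm, floor 6 mm up. Side walls (+y, -y) 18 mm thick, with the lid's grooves 34 to 43 mm up and lips over them (top 48). Back wall (+x) 48 mm high stops the lid; front wall (-x, robot side) is 34 mm high: the lid slides out over it along -x.
- slide_lid: loose wooden lid of the box: plate 136 (x) x 188 (y) x 6 mm, 180 g, 2 mm side play in the grooves. Grip ridge at the middle of its top: 16 wide (x), 60 long (y), 22 mm high (top 28 mm over the origin). Origin: centre of the plate's underside; closed at first: at x -5, z +34 mm from the box's origin, axes parallel. Free of the grooves after sliding about 135 mm along -x.
- tin: open aluminium storage tin, fixed, 148 (x) x 208 (y) x 50 mm high; walls and floor 4 mm thick: inside 140 x 200 mm, 46 mm deep. Origin: centre of its underside, z up. Closed at first by its loose cover.
- tin_cover: the tin's loose cover, 220 g: plate 152 (x) x 212 (y) x 5 mm that rests on the rim; under it a solid step 132 x 192 mm, 6 mm deep, enters the mouth with 4 mm play all round; on top, at the middle, a grip ridge 16 wide (x), 60 long (y), 22 mm high. Origin: centre of the step's underside; ridge top 33 mm above it. Seated: 44 mm above the tin's origin, axes parallel.
- case_long: slim silver aluminium case, 116 mm long (x), 18 wide, 18 high, 50 g. Two or three such cases lie in the closed slide box, each along the box's x, in lanes near box y = -52, 0, +52 mm; one may be absent. Origin: centre of its underside, z up at the start.
- case_mid: slim silver aluminium case, 106 mm long (x), 18 wide, 18 high, 50 g. Two or three such cases lie in the closed slide box, each along the box's x, in lanes near box y = -52, 0, +52 mm; one may be absent. Origin: centre of its underside, z up at the start.
- case_short: slim silver aluminium case, 96 mm long (x), 18 wide, 18 high, 50 g. Two or three such cases lie in the closed slide box, each along the box's x, in lanes near box y = -52, 0, +52 mm; one may be absent. Origin: centre of its underside, z up at the start.
- comb: plastic comb lying flat on the table between box and tin, 120 mm long (x), 28 mm wide (y), 10 mm thick (40 g). Origin: centre of its underside.
- vitamin_jar: closed jar, 60 mm across, 95 mm high, standing behind; leave alone. Origin: centre of its underside.
- ring_dish: white ceramic dish, 90 mm across, 25 mm high; leave alone. Origin: centre of its underside.
- cream_pot: small closed pot, 50 mm across, 36 mm high, standing close to the robot; leave alone. Origin: centre of its underside.
Not all that is in view belongs to the job. There is more than one size of the slide_lid; the job needs the largest.

How it is judged:
On the way, in this order (a step that is already met when the one before it is completed fails the run):
1. the wooden lid slides along its grooves towards the open front (x of slide_lid in the frame of slide_box between -0.12 and -0.04 m and z of slide_lid in the frame of slide_box between 0.028 and 0.045 m and y of slide_lid in the frame of slide_box between -0.012 and 0.012 m), for 0.05 s.
2. the wooden lid lies flat on the table and the tin's cover is off the tin (height (world z) of slide_lid below 0.008 m and angle between slide_lid's own z axis and vertical below 0.1 rad and (z of tin_cover in the frame of tin below 0.03 m or z of tin_cover in the frame of tin above 0.058 m or horizontal distance between tin_cover and tin above 0.1 m)), for 0.2 s.
3. every slim case and the comb are in the tin while its cover is off (x of case_long in the frame of tin between -0.072 and 0.072 m and y of case_long in the frame of tin between -0.102 and 0.102 m and z of case_long in the frame of tin between -0.002 and 0.042 m and x of case_mid in the frame of tin between -0.072 and 0.072 m and y of case_mid in the frame of tin between -0.102 and 0.102 m and z of case_mid in the frame of tin between -0.002 and 0.042 m and x of case_short in the frame of tin between -0.072 and 0.072 m and y of case_short in the frame of tin between -0.102 and 0.102 m and z of case_short in the frame of tin between -0.002 and 0.042 m and x of comb in the frame of tin between -0.072 and 0.072 m and y of comb in the frame of tin between -0.102 and 0.102 m and z of comb in the frame of tin between -0.002 and 0.042 m and (z of tin_cover in the frame of tin below 0.03 m or z of tin_cover in the frame of tin above 0.058 m or horizontal distance between tin_cover and tin above 0.1 m)), for 0.2 s.
4. the cover is back on the tin (x of tin_cover in the frame of tin between -0.008 and 0.008 m and y of tin_cover in the frame of tin between -0.008 and 0.008 m and z of tin_cover in the frame of tin between 0.039 and 0.048 m and angle between tin_cover's own z axis and vertical below 0.05 rad), for 0.2 s.
At the end, for the whole second after the job is handed in: Every case and the comb lie inside the tin below its rim, the cover is seated on it (within 8 mm of centre, level within 0.05 rad), the wooden lid lies flat on the table (underside under 8 mm up, level within 0.1 rad), and all is at rest (all of step 4 and x of case_long in the frame of tin between -0.072 and 0.072 m and y of case_long in the frame of tin between -0.102 and 0.102 m and z of case_long in the frame of tin between -0.002 and 0.042 m and x of case_mid in the frame of tin between -0.072 and 0.072 m and y of case_mid in the frame of tin between -0.102 and 0.102 m and z of case_mid in the frame of tin between -0.002 and 0.042 m and x of case_short in the frame of tin between -0.072 and 0.072 m and y of case_short in the frame of tin between -0.102 and 0.102 m and z of case_short in the frame of tin between -0.002 and 0.042 m and x of comb in the frame of tin between -0.072 and 0.072 m and y of comb in the frame of tin between -0.102 and 0.102 m and z of comb in the frame of tin between -0.002 and 0.042 m and height (world z) of slide_lid below 0.008 m and angle between slide_lid's own z axis and vertical below 0.1 rad and linear speed of each of case_long, case_mid, case_short, comb, tin_cover, slide_lid below 0.02 m/s); the robot touches nothing.
It fails at once if the blue vitamin jar is pushed more than 30 mm or tipped over (distance of vitamin_jar from where it was at the start of the episode above 0.03 m or angle between vitamin_jar's own z axis and vertical above 0.5 rad).
It fails at once if the white ring dish is pushed more than 30 mm or tipped over (distance of ring_dish from where it was at the start of the episode above 0.03 m or angle between ring_dish's own z axis and vertical above 0.5 rad).
It fails at once if the small cream pot is pushed more than 30 mm or tipped over (distance of cream_pot from where it was at the start of the episode above 0.03 m or angle between cream_pot's own z axis and vertical above 0.5 rad).
Of case_long, case_mid, case_short only 2 to 3 are there at a start; the rules pass over those that are not, and their reading is None.
At some moment in a run one of comb may be knocked a few centimetres aside while the robot is not near it.
Once in a run the grip may slacken for a moment while it holds something.
It also fails if it takes over 210 s, if anything falls off the work surface, if the arm or the gripper's body presses on something with over 40 N, if the wrist force passes 120 N, or if a joint passes its speed limit or range.

## Working session

There is one attempt and no reset: what is moved stays moved. The work goes in short steps, Python scripts to look and compute and a tool call to move; the robot and the scene stay as the last step left them, time stands still between calls to the robot, and variables do not carry over. Pictures are saved under pics/ and viewed, about 12 in all and at most 16, crops included, and the job is handed in when it is done.

Besides the shell and the picture viewer there is one more tool, called after "Request:" as a command line: name --pt "numbers of a row" for each row, then --argument value for the rest. servo_tool: Moves the arm, as the interface text tells. Shifts and turns lie within -1 to 1; 1 stands for 4 cm of shift or 120 degrees of turn. Its arguments: {"type":"object","properties":{"steps":{"type":"array","items":{"type":"array","items":{"type":"number","minimum":-1,"maximum":1}}},"squeeze":{"type":"number"}},"required":["steps"]}

```bash
mkdir -p pics
cat > h.py <<'E'
import numpy as np,cv2
from scipy.spatial.transform import Rotation as R
from bench import arm
def rot(q): return R.from_quat([q[1],q[2],q[3],q[0]]).as_matrix()
def pose(name,s=None):
    m=arm.camera_model(name)
    if name=="wrist":
        s=s or arm.observe(); T=np.eye(4);T[:3,:3]=rot(s["tcp_rot"]);T[:3,3]=s["position"]
        T=T@np.array(m["mount"]); return m,T[:3,:3],T[:3,3]
    return m,rot(m["orientation"]),np.array(m["eye"])
def cast(name,px,z,s=None):
    "pixels -> world points on plane height z"
    m,Rm,e=pose(name,s)
    u=cv2.undistortPoints(np.array(px,float).reshape(-1,1,2),np.array(m["mtx"]),np.array(m["D"])).reshape(-1,2)
    d=np.c_[u,np.ones(len(u))]@Rm.T
    return e+d*((z-e[2])/d[:,2])[:,None]
def proj(name,P,s=None):
    m,Rm,e=pose(name,s); P=(np.array(P,float).reshape(-1,3)-e)@Rm
    return cv2.projectPoints(P,np.zeros(3),np.zeros(3),np.array(m["mtx"]),np.array(m["D"]))[0].reshape(-1,2)
def snap(name,f):
    s=arm.observe(); im=arm.snapshot(name)[:,:,::-1].copy(); cv2.imwrite(f"pics/{f}.png",im); return im,s
E
python3 - <<'E'
from h import *
for n in("top","side"): snap(n,n+"0"); m=arm.camera_model(n); print(n,m)
snap("wrist","wrist0"); print(arm.camera_model("wrist")); print(arm.observe())
E
```

```text
top {'mtx': array([[395.78667949,   0.        , 316.13047872],
       [  0.        , 395.78667949, 192.96225129],
       [  0.        ,   0.        ,   1.        ]]), 'D': array([-0.07716769,  0.        ,  0.        ,  0.        ,  0.        ]), 'eye': array([ 0.32197493, -0.0779717 ,  1.03740425]), 'orientation': array([ 0.06685212, -0.67264263,  0.73301022, -0.07601779])}
side {'mtx': array([[379.83570513,   0.        , 318.18129853],
       [  0.        , 379.83570513, 200.58940603],
       [  0.        ,   0.        ,   1.        ]]), 'D': array([-0.03285464,  0.        ,  0.        ,  0.        ,  0.        ]), 'eye': array([ 0.05424465, -0.76635015,  0.57231939]), 'orientation': array([-0.46555914,  0.83720971, -0.25328026,  0.13484693])}
{'mtx': array([[352.19229966,   0.        , 326.02728803],
       [  0.        , 352.19229966, 201.68283947],
       [  0.        ,   0.        ,   1.        ]]), 'D': array([-0.01531993,  0.        ,  0.        ,  0.        ,  0.        ]), 'mount': array([[-5.48541326e-05, -9.46008074e-01, -3.24143058e-01,
         8.36329194e-02],
       [ 
[... 227 characters left out ...]
  1.00000000e+00]])}
{'t': 0.15, 'joints': array([-1.24082411,  0.62915031,  0.03841777,  1.51813172, -0.02698048,
        0.99632601, -0.02001136]), 'dq': array([-0.00049584, -0.00091571,  0.00086953, -0.00349649,  0.00034445,
       -0.00142299,  0.00064476]), 'tau': array([ 7.00047713e-04, -5.63801408e+01,  1.22730017e+00, -1.93653417e+01,
        1.10385168e-02,  7.30979751e-03,  7.78895753e-06]), 'position': array([0.25036101, 0.59932615, 0.23059111]), 'tcp_rot': array([-1.43948034e-04,  1.96585222e-01,  9.80486455e-01, -7.35277083e-04]), 'contact_force': array([-0.32810224, -0.92281932,  0.65106892]), 'torque': array([0.00860632, 0.03386177, 0.00439331]), 'opening': 0.0854125208286998}
```

View pics/top0.png

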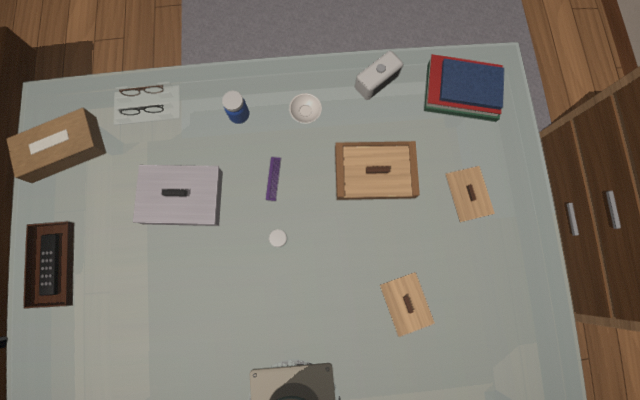

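View pics/side0.png

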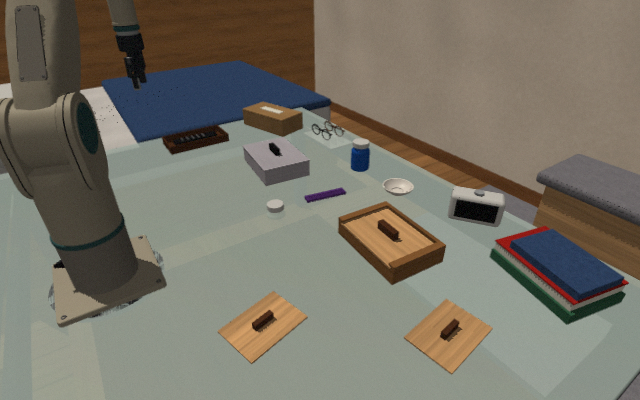

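The top view shows tin with cover (178,195), comb (273,179), pot (278,238), jar (236,107), dish (305,109) and box (377,170). There are three lids: one in the box grooves (377,170), and two loose on the table (470,193) and (407,304). The one in the box is the largest and fits the description. I'll measure it and check a crop.

Run:
```python
from h import *
im=cv2.imread("pics/top0.png"); hsv=cv2.cvtColor(im,cv2.COLOR_BGR2HSV)
def rep(n,mask,roi,z):
    x0,y0,x1,y1=roi; M=np.zeros_like(mask);M[y0:y1,x0:x1]=mask[y0:y1,x0:x1]
    M=cv2.morphologyEx(M,cv2.MORPH_OPEN,np.ones((2,2)))
    c=max(cv2.findContours(M,cv2.RETR_EXTERNAL,cv2.CHAIN_APPROX_NONE)[0],key=cv2.contourArea)
    w=cast("top",c.reshape(-1,2)+0.0,z)[:,:2]
    r=cv2.minAreaRect((w*1000).astype(np.float32)); print(n,np.round(r[0],0),np.round(r[1],0),round(r[2],1))
wood=cv2.inRange(hsv,(5,70,40),(25,255,255))
dark=cv2.inRange(hsv,(0,0,0),(180,255,75))
H,S,V=cv2.split(hsv)
print("px",hsv[170,345],hsv[160,360],hsv[210,160],hsv[170,377],hsv[180,273],hsv[240,300])
rep("box(top .048)",wood,(325,130,430,210),.048)
rep("ridge box",dark,(360,158,395,182),.062)
tin=((S<40)&(V>100)).astype(np.uint8)*255
rep("tin",tin,(120,150,235,240),.055)
rep("ridge tin",dark,(155,180,195,205),.077)
pur=cv2.inRange(hsv,(115,80,30),(150,255,255)); rep("comb",pur,(255,145,295,215),.01)
rep("decoyA",wood,(435,155,505,230),.006); rep("decoyB",wood,(370,260,445,345),.006)
for n,p,z in(("pot",(278,238),.036),("jar",(234,99),.095),("dish",(305,108),.025),("clock",(380,75),.04)): print(n,cast("top",[p],z)[0].round(3))
a=cv2.resize(im[120:350,320:500],None,fx=2.2,fy=2.2,interpolation=cv2.INTER_CUBIC); b=cv2.resize(im[130:250,120:300],None,fx=2.2,fy=2.2)
o=np.zeros((506,800,3),np.uint8);o[:a.shape[0],:a.shape[1]]=a;o[:b.shape[0],400:400+b.shape[1]]=b[:,:400];cv2.imwrite("pics/crop1.png",o)
```

```text
px [ 15  98 174] [ 16  95 180] [  0  13 163] [ 10 114  87] [139  75  99] [ 37  15 153]
box(top .048) [ 570. -263.] [213. 152.] 86.3
ridge box [ 559. -284.] [5. 3.] 85.2
tin [550. 258.] [312. 234.] 85.5
ridge tin [548. 251.] [64. 15.] 85.1
comb [579.   9.] [ 23. 115.] 79.5
decoyA [ 494. -515.] [135.  99.] 8.3
decoyB [ 224. -307.] [136.  98.] 13.5
pot [0.419 0.006 0.036]
jar [0.779 0.091 0.095]
dish [ 0.769 -0.09   0.025]
clock [ 0.843 -0.305  0.04 ]
```

View pics/crop1.png

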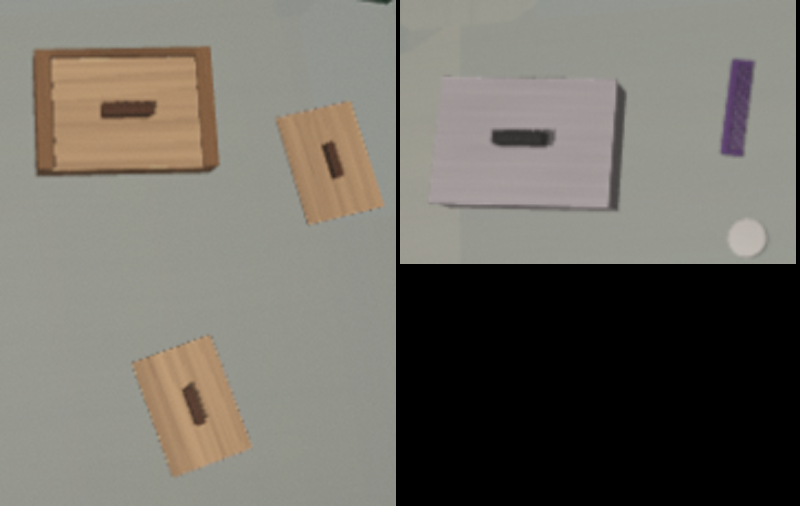

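The crop confirms it: the box lid (about 136x188) carries a dark ridge in the brown frame, while the two loose plates are only 135x98 mm (decoys). I'll go to the tin first.

Request:
servo_tool --pt "-0.68 -0.344 0 0 1" --pt "-0.68 -0.344 0 0 1" --pt "-0.68 -0.344 0 0 1" --pt "-0.68 -0.344 0 0 1" --pt "-0.68 -0.344 0 0 1"

```text
t: 0.57
position: [0.3502, 0.4825, 0.231]
tcp_rot: [-0.0, 0.196, 0.981, -0.0]
contact_force: [0.5, 0.4, -0.1]
opening: 0.0855
```

Request:
servo_tool --pt "-0.68 -0.344 0 0 1" --pt "-0.68 -0.344 0 0 1" --pt "-0.68 -0.344 0 0 1" --pt "-0.68 -0.344 0 0 1" --pt "-0.68 -0.344 0 0 1"

```text
t: 0.98
position: [0.4491, 0.3666, 0.2311]
tcp_rot: [-0.0, 0.197, 0.98, -0.0]
contact_force: [0.4, 0.8, -0.2]
opening: 0.0851
```

Request:
servo_tool --pt "-0.68 -0.344 0 0 1" --pt "-0.68 -0.344 0 0 1" --pt "-0.68 -0.344 0 0 1" --pt "-0.68 -0.344 0 0 1" --pt "-0.68 -0.344 0 0 1"

```text
t: 1.4
position: [0.5481, 0.2507, 0.2311]
tcp_rot: [-0.0, 0.197, 0.98, -0.0]
contact_force: [-0.2, -0.0, 0.1]
opening: 0.0854
```

Request:
servo_tool --pt "0 0 0 0.0547 1" --pt "0 0 0 0.0547 1" --pt "0 0 0 0.0547 1" --pt "0 0 0 0.0547 1" --pt "0 0 0 0.0547 1"

```text
t: 1.82
position: [0.5473, 0.2518, 0.231]
tcp_rot: [-0.0, 0.468, 0.884, -0.0]
contact_force: [-0.2, 0.9, 1.0]
opening: 0.0853
```

Request:
servo_tool --pt "0 0 0 0.0547 1" --pt "0 0 0 0.0547 1" --pt "0 0 0 0.0547 1" --pt "0 0 0 0.0547 1" --pt "0 0 0 0.0547 1"

```text
t: 2.23
position: [0.5472, 0.252, 0.231]
tcp_rot: [-0.0, 0.699, 0.715, -0.0]
contact_force: [-0.4, 0.5, -1.0]
opening: 0.0854
```

Request:
servo_tool --pt "0 0 0 0.0547 1" --pt "0 0 0 0 1"

```text
t: 2.4
position: [0.5472, 0.2521, 0.2309]
tcp_rot: [0.0, 0.737, 0.675, -0.0]
contact_force: [-0.7, -0.6, 0.2]
opening: 0.0856
```

```bash
cat >> h.py <<'E'
def heading(s=None):
    s=s or arm.observe(); y=rot(s["tcp_rot"])[:,1]; return np.degrees(np.arctan2(y[1],y[0]))
def go(x,y,z,a=None):
    "shift (units, tool axes, before turning) and turn needed"
    s=arm.observe(); d=rot(s["tcp_rot"]).T@(np.array([x,y,z])-s["position"])
    t=0 if a is None else -((a-heading(s)+180)%360-180)/120
    print("units",(d/.04).round(3),"turn",round(t,4),"rows turn",round(abs(t)/.0597,1))
def rect(mask,name,z,s=None,roi=None,k=3,draw=None):
    M=mask.copy()
    if roi: M[:]=0; x0,y0,x1,y1=roi; M[y0:y1,x0:x1]=mask[y0:y1,x0:x1]
    M=cv2.morphologyEx(M,cv2.MORPH_OPEN,np.ones((k,k)))
    c=max(cv2.findContours(M,cv2.RETR_EXTERNAL,cv2.CHAIN_APPROX_NONE)[0],key=cv2.contourArea)
    w=cast(name,c.reshape(-1,2)+0.0,z,s)[:,:2]*1000
    r=cv2.minAreaRect(w.astype(np.float32))
    x,y,ww,hh=cv2.boundingRect(c); return np.round(r[0],1),np.round(r[1],1),round(r[2],1),(x,y,ww,hh)
E
python3 - <<'E'
from h import *
im,s=snap("wrist","w1"); print(heading(s))
hsv=cv2.cvtColor(im,cv2.COLOR_BGR2HSV)
dark=cv2.inRange(hsv,(0,0,0),(180,255,70))
p=proj("wrist",[[.548,.251,.077]],s)[0].astype(int); print(p)
print(rect(dark,"wrist",.077,s,(max(p[0]-90,0),max(p[1]-70,0),p[0]+90,p[1]+70)))
E
```

```text
-5.0304287812699355
[326 184]
(array([553.6, 261. ]), array([61.3, 16.1]), 84.1, (323, 137, 20, 70))
```

View pics/w1.png

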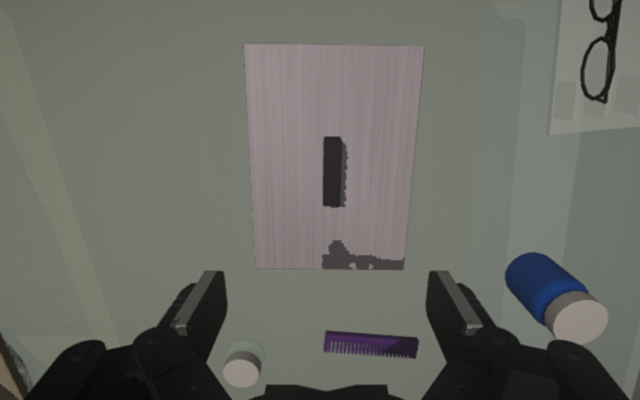

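Wrist view: cover corners are about (245,44), (423,46), (410,268) and (254,268), ridge at (332,172), comb at (370,345). I'll check these against the top view.

Run:
```python
from h import *
s=arm.observe()
c=cast("wrist",[(245,44),(423,46),(410,268),(254,268)],.055,s)[:,:2]*1000
print("wrist",c.round(0).tolist(),c.mean(0),cv2.minAreaRect(c.astype(np.float32)))
# top crop: offsets 120,130 scale 2.2; offset x 400
q=np.array([(442,77),(616,80),(608,206),(430,203)],float); q=(q-[400,0])/2.2+[120,130]; print(q.round(0).tolist())
c=cast("top",q,.055)[:,:2]*1000
print("top",c.round(0).tolist(),c.mean(0),cv2.minAreaRect(c.astype(np.float32)))
im=cv2.imread("pics/w1.png");hsv=cv2.cvtColor(im,cv2.COLOR_BGR2HSV)
print("comb",rect(cv2.inRange(hsv,(115,70,20),(150,255,255)),"wrist",.01,s))
print("ridge px",hsv[170,320:350,2])
```

```text
wrist [[490.0, 371.0], [637.0, 357.0], [625.0, 149.0], [466.0, 162.0]] [554.44274305 259.98345997] ((554.2538452148438, 260.34283447265625), (209.86358642578125, 159.2969512939453), 85.21786499023438)
[[139.0, 165.0], [218.0, 166.0], [215.0, 224.0], [134.0, 222.0]]
top [[636.0, 354.0], [614.0, 146.0], [466.0, 161.0], [487.0, 368.0]] [550.94475533 257.31379711] ((551.4212036132812, 257.55841064453125), (209.31399536132812, 150.3375701904297), 84.38691711425781)
comb (array([584.8,  19.7]), array([ 28.8, 117.6]), 82.4, (324, 332, 94, 21))
ridge px [144 139 118  75  45  42  44  42  45  42  43  44  42  42  43  44  42  45
  41  40  45  60  72  72  79 107 127 138 146 145]
```

Request:
servo_tool --pt "0.208 0.115 0.7 0 1" --pt "0 0 0.8 0 1" --pt "0 0 0.8 0 1" --pt "0 0 0.8 0 1" --pt "0 0 0.5 0 1" --squeeze 40

```text
t: 2.87
position: [0.5509, 0.2595, 0.0841]
tcp_rot: [-0.001, 0.735, 0.678, -0.002]
contact_force: [-0.1, 0.3, -0.3]
opening: 0.0855
```

Request:
servo_tool --pt "0 0 0.4 0 1" --pt "0 0 0.2 0 1" --pt "0 0 0.12 0 1" --pt "0 0 0 0 0.2" --pt "0 0 0 0 -0.4"

```text
t: 3.28
position: [0.5534, 0.2601, 0.0593]
tcp_rot: [0.0, 0.736, 0.677, 0.001]
contact_force: [-0.6, -0.2, 0.5]
opening: 0.0638
```

Request:
servo_tool --pt "0 0 0 0 -1" --pt "0 0 0 0 -1" --pt "0 0 0 0 -1" --pt "0 0 0 0 -1" --pt "0 0 0 0 -1"

```text
t: 3.7
position: [0.5531, 0.2602, 0.0594]
tcp_rot: [0.0, 0.736, 0.677, 0.001]
contact_force: [-1.3, -0.2, 5.3]
opening: 0.0151
```

Request:
servo_tool --pt "0 0 -0.2 0 -1" --pt "0 0 -0.4 0 -1" --pt "0 0 -0.5 0 -1" --pt "0 0 -0.5 0 -1" --pt "0 0 -0.4 0 -1"

```text
t: 4.12
position: [0.5526, 0.2598, 0.1398]
tcp_rot: [0.0, 0.737, 0.676, -0.0]
contact_force: [0.7, 0.9, -3.0]
opening: 0.0153
```

Request:
servo_tool --pt "0.03 -0.6 0 0 -1" --pt "0.03 -0.9 0 0 -1" --pt "0.03 -0.9 0 0 -1" --pt "0.03 -0.9 0 0 -1" --pt "0.03 -0.9 0 0 -1"

```text
t: 4.53
position: [0.3839, 0.2799, 0.1387]
tcp_rot: [-0.0, 0.737, 0.676, -0.0]
contact_force: [-0.2, 0.9, -3.4]
opening: 0.015
```

Request:
servo_tool --pt "0 0 0.5 0 -1" --pt "0 0 0.7 0 -1" --pt "0 0 0.7 0 -1" --pt "0 0 0.6 0 -1" --pt "0 0 0.3 0 -1"

```text
t: 4.95
position: [0.3846, 0.2796, 0.0244]
tcp_rot: [-0.0, 0.736, 0.676, -0.002]
contact_force: [0.0, -0.8, -3.1]
opening: 0.015
```

Request:
servo_tool --pt "0 0 0.14 0 -1" --pt "0 0 0.08 0 -1" --pt "0 0 0 0 -1" --pt "0 0 0 0 0" --pt "0 0 0 0 0.5"

```text
t: 5.37
position: [0.3867, 0.2808, 0.0188]
tcp_rot: [0.0, 0.737, 0.676, 0.001]
contact_force: [0.4, 0.2, 1.2]
opening: 0.0384
```

Request:
servo_tool --pt "0 0 0 0 1" --pt "0 0 -0.4 0 1" --pt "0 0 -0.8 0 1" --pt "0 0 -0.8 0 1" --pt "0 0 -0.8 0 1"

```text
t: 5.78
position: [0.3857, 0.28, 0.1315]
tcp_rot: [-0.0, 0.737, 0.676, 0.0]
contact_force: [1.1, 0.6, 0.5]
opening: 0.0853
```

Request:
servo_tool --pt "0 0.2 -0.8 0 1" --pt "-0.2 0.7 -0.8 0 1" --pt "-0.5 0.5 -0.8 0 1" --pt "-0.9 0.3 0 0 1" --pt "-0.9 0.3 0 0 1"

```text
t: 6.2
position: [0.4578, 0.1748, 0.2265]
tcp_rot: [0.001, 0.736, 0.677, 0.003]
contact_force: [-0.3, -0.7, -1.1]
opening: 0.0859
```

Run:
```python
from h import *
print(arm.observe()["position"],heading()); go(.565,-.263,.24,-4)
```

```text
[0.45781242 0.17482192 0.22652824] -4.724544581191602
units [-10.686   3.574  -0.355] turn -0.006 rows turn 0.1
```

Request:
servo_tool --pt "-0.82 0.275 -0.027 0 1" --pt "-0.82 0.275 -0.027 0 1" --pt "-0.82 0.275 -0.027 0 1" --pt "-0.82 0.275 -0.027 0 1" --pt "-0.82 0.275 -0.027 0 1"

```text
t: 6.62
position: [0.4965, 0.005, 0.23]
tcp_rot: [0.0, 0.737, 0.676, 0.001]
contact_force: [0.4, -0.0, 0.8]
opening: 0.0854
```

Request:
servo_tool --pt "-0.82 0.275 -0.027 0 1" --pt "-0.82 0.275 -0.027 0 1" --pt "-0.82 0.275 -0.027 0 1" --pt "-0.82 0.275 -0.027 0 1" --pt "-0.82 0.275 -0.027 0 1"

```text
t: 7.03
position: [0.5374, -0.1631, 0.2354]
tcp_rot: [0.0, 0.737, 0.676, 0.001]
contact_force: [0.8, -0.1, -1.0]
opening: 0.0852
```

Request:
servo_tool --pt "-0.82 0.275 -0.027 0 1" --pt "-0.82 0.275 -0.027 0 1" --pt "-0.82 0.275 -0.027 0 1" --pt "0 0 0 0 1" --pt "0 0 0 0 1"

```text
t: 7.45
position: [0.5611, -0.265, 0.2383]
tcp_rot: [0.001, 0.738, 0.675, -0.0]
contact_force: [0.3, 0.4, 0.4]
opening: 0.0856
```

Run:
```python
from h import *
im,s=snap("wrist","w2"); print(s["position"],heading(s))
hsv=cv2.cvtColor(im,cv2.COLOR_BGR2HSV)
dark=cv2.inRange(hsv,(0,0,0),(180,255,70))
p=proj("wrist",[[.565,-.263,.062]],s)[0].astype(int); print(p, hsv[p[1],p[0]])
print(rect(dark,"wrist",.062,s,(p[0]-70,p[1]-80,p[0]+70,p[1]+60)))
```

```text
[ 0.56109946 -0.26502557  0.2382716 ] -5.120929234308958
[329 173] [ 15 148 138]Traceback (most recent call last):
  File "<stdin>", line 6, in <module>
  File "h.py", line 33, in rect
    c=max(cv2.findContours(M,cv2.RETR_EXTERNAL,cv2.CHAIN_APPROX_NONE)[0],key=cv2.contourArea)
ValueError: max() iterable argument is empty
```

View pics/w2.png

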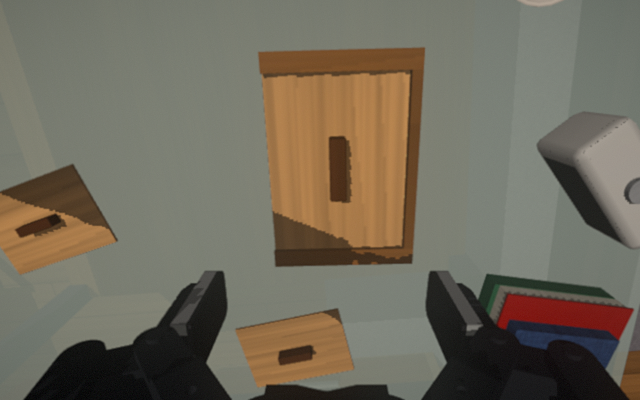

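Box corners are about (259,53), (425,48), (411,264) and (275,267); ridge at (338,169).

Run:
```python
from h import *
s=arm.observe()
im=cv2.imread("pics/w2.png");hsv=cv2.cvtColor(im,cv2.COLOR_BGR2HSV)
print(hsv[170,322:360,2])
print("ridge",rect(cv2.inRange(hsv,(0,0,0),(180,255,85)),"wrist",.062,s,(310,120,370,215)))
# x+ outer edge: box top .048
c=cast("wrist",[(425,48),(411,264),(259,53),(275,267)],.048,s)[:,:2]*1000; print(c.round(0).tolist(),c.mean(0),cv2.minAreaRect(c.astype(np.float32)))
e=c[0]-c[1]; print("yaw right edge",np.degrees(np.arctan2(e[1],e[0]))-90)
e=c[0]-c[2]; print("yaw top edge",np.degrees(np.arctan2(e[1],e[0])))
r=cast("wrist",[(329,137),(346,137),(346,202),(332,202)],.062,s)[:,:2]*1000; print(r.round(0).tolist(),r.mean(0))
```

```text
[159 158 159 162 165 169 165 133  86  75  80  80  80  79  78  77  78  75
  76  74  75  76  73  71  79  91  98 123 148 162 169 167 168 169 171 170
 168 170]
ridge (array([ 573.5, -256.9]), array([61.2, 15.5]), 87.1, (330, 137, 18, 65))
[[657.0, -158.0], [643.0, -369.0], [513.0, -150.0], [499.0, -360.0]] [ 577.80516241 -259.26928466] ((577.8804321289062, -259.0997619628906), (211.78366088867188, 144.79010009765625), 86.19161987304688)
yaw right edge -3.8776054594196125
yaw top edge -3.3305000245996026
[[567.0, -226.0], [583.0, -227.0], [578.0, -289.0], [565.0, -288.0]] [ 573.37868237 -257.40117519]
```

```bash
python3 -c "
from h import *
go(.573,-.257,.044,-3.7)"
```

```text
units [0.16  0.279 4.849] turn -0.0105 rows turn 0.2
```

Request:
servo_tool --pt "0.16 0.279 0.5 0 1" --pt "0 0 0.9 -0.0105 1" --pt "0 0 0.9 0 1" --pt "0 0 0.9 0 1" --pt "0 0 0.8 0 1" --squeeze 40

```text
t: 7.92
position: [0.5733, -0.2537, 0.0763]
tcp_rot: [-0.001, 0.728, 0.685, 0.0]
contact_force: [-0.5, -0.1, 0.2]
opening: 0.0857
```

Request:
servo_tool --pt "0 0 0.5 0 1" --pt "0 0 0.3 0 1" --pt "0 0 0.04 0 0.4" --pt "0 0 0 0 0" --pt "0 0 0 0 -0.3"

```text
t: 8.33
position: [0.5746, -0.257, 0.0458]
tcp_rot: [0.001, 0.729, 0.685, 0.001]
contact_force: [-0.5, -0.4, 0.9]
opening: 0.0517
```

Request:
servo_tool --pt "0 0 0 0 -1" --pt "0 0 0 0 -1" --pt "0 0 0 0 -1" --pt "0 0 0 0 -1" --pt "0 0 0 0 -1"

```text
t: 8.75
position: [0.5727, -0.2571, 0.0456]
tcp_rot: [-0.0, 0.729, 0.684, -0.0]
contact_force: [-3.2, 0.9, 7.2]
opening: 0.0147
```

```bash
python3 -c "
from h import *
s=arm.observe();print(s['position'],heading(),s['contact_force'],s['torque'],s['opening'])"
```

```text
[ 0.57266469 -0.2570863   0.04558621] -3.64263893868569 [-3.15703605  0.90571017  7.17286128] [0.19167187 0.79456852 0.0030994 ] 0.014655196726691555
```

Request:
servo_tool --pt "0 0 -0.02 0 -1" --pt "0 -0.2 0 0 -1" --pt "0 -0.3 0 0 -1" --pt "0 -0.3 0 0 -1" --pt "0 -0.3 0 0 -1"

```text
t: 9.17
position: [0.5303, -0.2544, 0.0457]
tcp_rot: [0.002, 0.729, 0.685, 0.001]
contact_force: [1.5, -0.2, 0.3]
opening: 0.0149
```

Request:
servo_tool --pt "0 -0.3 0 0 -1" --pt "0 -0.3 0 0 -1" --pt "0 -0.3 0 0 -1" --pt "0 0 0 0 -1"

```text
t: 9.5
position: [0.4912, -0.252, 0.0456]
tcp_rot: [-0.001, 0.73, 0.684, -0.0]
contact_force: [-4.0, -0.3, 4.0]
opening: 0.0153
```

Request:
servo_tool --pt "0 -0.3 0 0 -1" --pt "0 -0.4 0 0 -1" --pt "0 -0.4 0 0 -1" --pt "0 -0.4 0 0 -1" --pt "0 -0.4 0 0 -1"

```text
t: 9.92
position: [0.4179, -0.2471, 0.0451]
tcp_rot: [0.001, 0.729, 0.685, 0.0]
contact_force: [0.0, -0.7, -2.1]
opening: 0.015
```

Request:
servo_tool --pt "0 -0.3 0 0 -1" --pt "0 -0.1 0 0 -1" --pt "0 0 0 0 -1"

```text
t: 10.17
position: [0.4011, -0.2461, 0.0449]
tcp_rot: [-0.0, 0.73, 0.684, -0.0]
contact_force: [-0.4, 0.7, -1.2]
opening: 0.015
```

Run:
```python
from h import *
snap("side","s1"); print(arm.observe()["position"])
```

```text
[ 0.40241256 -0.24633607  0.04499264]
```

View pics/s1.png

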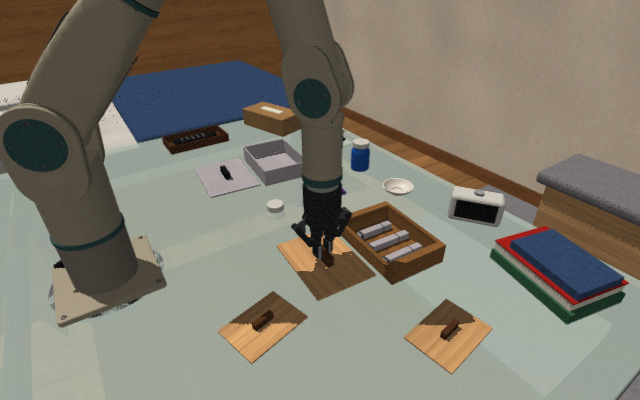

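The side view shows the lid held at about (325,262), free of the box, three cases lying in it, and the tin open with its cover beside it. I'll lower the lid now.

Request:
servo_tool --pt "0 0 0.25 0 -1" --pt "0 0 0.25 0 -1" --pt "0 0 0.2 0 -1" --pt "0 0 0.1 0 -1" --pt "0 0 0.03 0 -1"

```text
t: 10.63
position: [0.4021, -0.2457, 0.011]
tcp_rot: [-0.001, 0.729, 0.685, 0.0]
contact_force: [-3.9, 3.1, 24.9]
opening: 0.0158
```

Request:
servo_tool --pt "0 0 0 0 -1" --pt "0 0 0 0 -0.2" --pt "0 0 0 0 0.5" --pt "0 0 0 0 1" --pt "0 0 0 0 1"

```text
t: 11.05
position: [0.402, -0.2461, 0.0114]
tcp_rot: [-0.0, 0.729, 0.685, -0.0]
contact_force: [-0.1, 0.2, 0.2]
opening: 0.0633
```

Request:
servo_tool --pt "0 0 -0.3 0 1" --pt "0 0 -0.8 0 1" --pt "0 0 -0.9 0 1" --pt "0 0 -0.9 0 1" --pt "0 0 -0.9 0 1"

```text
t: 11.47
position: [0.4014, -0.2459, 0.1651]
tcp_rot: [-0.0, 0.729, 0.684, -0.0]
contact_force: [0.4, -0.4, 0.1]
opening: 0.0856
```

```bash
python3 -c "
from h import *
go(.560,-.257,.24,86.3);go(.560,-.257,.24,-93.7);print(arm.observe()['joints'])"
```

```text
units [-0.026  3.973 -1.875] turn -0.7494 rows turn 12.6
units [-0.026  3.973 -1.875] turn 0.7506 rows turn 12.6
[ 0.16038203  0.52145305  0.4750845   2.0815773  -0.39848529  0.62683689
  0.84530722]
```

Request:
servo_tool --pt "0 0.7 -0.4 0 1" --pt "0 0.8 -0.4 0 1" --pt "0 0.8 -0.4 0 1" --pt "0 0.8 -0.4 0 1" --pt "0 0.8 -0.3 0 1"

```text
t: 11.88
position: [0.5594, -0.2557, 0.2413]
tcp_rot: [0.001, 0.729, 0.685, 0.0]
contact_force: [-0.2, -0.2, -0.8]
opening: 0.0852
```

Request:
servo_tool --pt "0 0 0 0.0577 1" --pt "0 0 0 0.0577 1" --pt "0 0 0 0.0577 1" --pt "0 0 0 0.0577 1" --pt "0 0 0 0.0577 1"

```text
t: 12.3
position: [0.5575, -0.2557, 0.2394]
tcp_rot: [-0.0, 0.901, 0.434, -0.0]
contact_force: [0.3, -0.2, -0.5]
opening: 0.0853
```

Request:
servo_tool --pt "0 0 0 0.0577 1" --pt "0 0 0 0.0577 1" --pt "0 0 0 0.0577 1" --pt "0 0 0 0.0577 1" --pt "0 0 0 0.0577 1"

```text
t: 12.72
position: [0.5575, -0.2556, 0.2394]
tcp_rot: [-0.0, 0.989, 0.146, -0.0]
contact_force: [-0.3, -0.4, -0.4]
opening: 0.0853
```

Request:
servo_tool --pt "0 0 0 0.0577 1" --pt "0 0 0 0.0577 1" --pt "0 0 0 0.0577 1" --pt "0 0 0 0 1" --pt "0 0 0 0 1"

```text
t: 13.13
position: [0.5574, -0.2557, 0.2393]
tcp_rot: [0.0, 1.0, -0.03, -0.0]
contact_force: [-0.9, 0.6, 0.2]
opening: 0.0853
```

Run:
```python
from h import *
im,s=snap("wrist","w3"); print(s["position"],heading(s),s["joints"].round(2))
```

```text
[ 0.55743662 -0.25566568  0.23925881] -93.42859340439615 [-0.15  0.75  0.96  1.63 -0.67  1.12 -0.64]
```

View pics/w3.png

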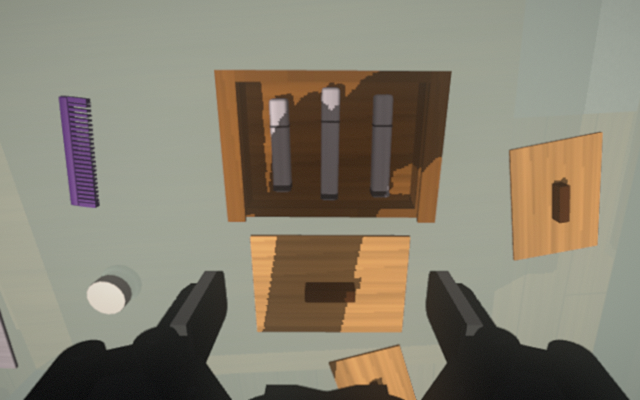

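Three cases: left x≈280 (rows 98–187), middle x≈330 (88–194), right x≈382 (95–191).

Run:
```python
from h import *
s=arm.observe()
for n,q in dict(L=[(279.5,98),(283,186)],M=[(331,88),(329,194)],R=[(383,95),(381,190)]).items():
    c=cast("wrist",q,.024,s)[:,:2]*1000; e=c[0]-c[1]; print(n,c.round(0).tolist(),"mid",c.mean(0).round(1),"len",np.hypot(*e).round(0),"yaw",np.degrees(np.arctan2(e[1],e[0])).round(1))
im=cv2.imread("pics/w3.png");hsv=cv2.cvtColor(im,cv2.COLOR_BGR2HSV)
print("comb",rect(cv2.inRange(hsv,(115,70,20),(150,255,255)),"wrist",.01,s,k=2))
c=cast("wrist",[(215,70),(451,70),(437,222),(228,222)],.048,s)[:,:2]*1000; print("box",c.round(0).tolist(),c[:2].mean(0))
```

```text
L [[629.0, -214.0], [539.0, -208.0]] mid [ 583.9 -210.9] len 89.0 yaw -3.5
M [[635.0, -264.0], [528.0, -256.0]] mid [ 581.1 -260.3] len 108.0 yaw -4.3
R [[625.0, -314.0], [529.0, -312.0]] mid [ 577. -313.] len 97.0 yaw -1.8
comb (array([583. ,   9.7]), array([ 28. , 119.2]), 79.7, (60, 98, 37, 111))
box [[657.0, -162.0], [644.0, -372.0], [499.0, -365.0], [511.0, -152.0]] [ 650.49955894 -266.66205999]
```

```bash
python3 -c "
from h import *
go(.584,-.211,.009)"
```

```text
units [ 0.598 -1.155  5.76 ] turn 0 rows turn 0.0
```

Request:
servo_tool --pt "0.3 -0.6 0.6 0 -0.2" --pt "0.298 -0.555 0.9 0 -0.2" --pt "0 0 0.9 0 -0.2" --pt "0 0 0.9 0 -0.2" --pt "0 0 0.5 0 -0.2" --squeeze 40

```text
t: 13.6
position: [0.5823, -0.2102, 0.0857]
tcp_rot: [-0.001, 1.0, -0.03, -0.002]
contact_force: [-0.6, -0.6, -1.2]
opening: 0.0342
```

Run:
```python
from h import *
go(.584,-.211,.009)
```

```text
units [0.053 0.023 1.918] turn 0 rows turn 0.0
```

Request:
servo_tool --pt "0 0 0.6 0 -0.2" --pt "0 0 0.6 0 -0.2" --pt "0 0 0.45 0 -0.2" --pt "0 0 0.25 0 -0.2" --pt "0 0 0.04 0 -0.2"

```text
t: 14.02
position: [0.5826, -0.2117, 0.0102]
tcp_rot: [-0.001, 1.0, -0.031, -0.001]
contact_force: [-0.5, 0.2, 0.3]
opening: 0.0339
```

Request:
servo_tool --pt "0 0 0 0 -0.6" --pt "0 0 0 0 -1" --pt "0 0 0 0 -1" --pt "0 0 0 0 -1" --pt "0 0 0 0 -1"

```text
t: 14.43
position: [0.5841, -0.2125, 0.0128]
tcp_rot: [0.0, 1.0, -0.032, 0.001]
contact_force: [-0.1, -1.0, -0.6]
opening: 0.0166
```

Request:
servo_tool --pt "0 0 -0.3 0 -1" --pt "0 0 -0.6 0 -1" --pt "0 0 -0.7 0 -1" --pt "0 0 -0.7 0 -1" --pt "0 0 -0.6 0 -1"

```text
t: 14.85
position: [0.5837, -0.213, 0.1309]
tcp_rot: [0.0, 0.999, -0.032, 0.001]
contact_force: [0.7, 0.1, 0.2]
opening: 0.0164
```

Run:
```python
from h import *
go(.5525,.26,.13,-95)
```

```text
units [-1.535e+00 -1.175e+01  1.100e-02] turn 0.0111 rows turn 0.2
```

Request:
servo_tool --pt "-0.11 -0.7 0 0.011 -1" --pt "-0.11 -0.84 0 0 -1" --pt "-0.11 -0.84 0 0 -1" --pt "-0.11 -0.84 0 0 -1" --pt "-0.11 -0.84 0 0 -1"

```text
t: 15.27
position: [0.575, -0.0474, 0.1292]
tcp_rot: [-0.0, 0.999, -0.044, 0.001]
contact_force: [1.5, 0.0, 0.3]
opening: 0.017
```

Request:
servo_tool --pt "-0.11 -0.84 0 0 -1" --pt "-0.11 -0.84 0 0 -1" --pt "-0.11 -0.84 0 0 -1" --pt "-0.11 -0.84 0 0 -1" --pt "-0.11 -0.84 0 0 -1"

```text
t: 15.68
position: [0.5675, 0.1222, 0.1292]
tcp_rot: [-0.0, 0.999, -0.043, 0.0]
contact_force: [-0.1, 0.7, -0.1]
opening: 0.0168
```

Request:
servo_tool --pt "-0.11 -0.84 -0.3 0 -1" --pt "-0.11 -0.84 -0.3 0 -1" --pt "-0.11 -0.84 0 0 -1" --pt "-0.11 -0.84 0 0 -1" --pt "0 0 0 0 -1"

```text
t: 16.1
position: [0.5603, 0.2659, 0.1521]
tcp_rot: [-0.003, 0.999, -0.037, -0.001]
contact_force: [-0.6, 0.7, -1.9]
opening: 0.0165
```

Run:
```python
from h import *
im,s=snap("wrist","w4"); print(s["position"],heading(s),s["opening"],s["joints"].round(2))
```

```text
[0.56025846 0.26594846 0.1521051 ] -94.27624389578318 0.016543784535148865 [-1.    0.88  0.96  1.7  -0.84  1.03 -1.39]
```

View pics/w4.png

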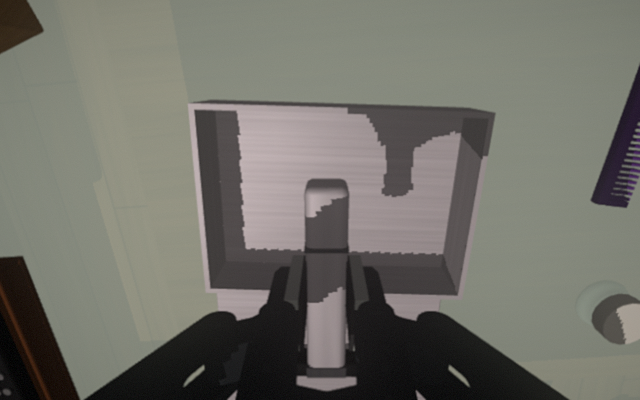

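The tin is open; its rim corners are about (190,103), (494,112), (460,295) and (208,291). The case is held straight.

Run:
```python
from h import *
s=arm.observe()
c=cast("wrist",[(190,103),(494,112),(460,295),(208,291)],.05,s)[:,:2]*1000; print("tin",c.round(0).tolist(),c.mean(0).round(1),cv2.minAreaRect(c.astype(np.float32)))
t=np.array([.553,.260]); a=np.radians(-5); X=np.array([np.cos(a),np.sin(a)]);Y=np.array([-X[1],X[0]])
for y in(.066,.026,-.014,-.062): print(y,(t+Y*y).round(4))
p=t+Y*.066; go(p[0],p[1],.012,-95)
```

```text
tin [[638.0, 348.0], [616.0, 144.0], [473.0, 161.0], [492.0, 363.0]] [554.6 254. ] ((554.3088989257812, 253.58091735839844), (205.0810546875, 146.0980987548828), 84.09292602539062)
0.066 [0.5588 0.3257]
0.026 [0.5553 0.2859]
-0.014 [0.5518 0.2461]
-0.062 [0.5476 0.1982]
units [-0.17  -1.592  3.511] turn 0.0044 rows turn 0.1
```

Request:
servo_tool --pt "-0.17 -0.775 0 0.0044 -1" --pt "0 -0.7 0.4 0 -1" --pt "0 0 0.8 0 -1" --pt "0 0 0.8 0 -1" --pt "0 0 0.6 0 -1"

```text
t: 16.57
position: [0.5596, 0.3146, 0.0467]
tcp_rot: [0.0, 0.999, -0.048, -0.0]
contact_force: [-0.4, 0.0, -0.5]
opening: 0.0166
```

Request:
servo_tool --pt "0 0 0.5 0 -1" --pt "0 0 0.25 0 -1" --pt "0 0 0.12 0 -1" --pt "0 0 0 0 -1"

```text
t: 16.9
position: [0.5605, 0.3144, 0.0133]
tcp_rot: [0.0, 0.999, -0.048, -0.0]
contact_force: [0.3, -0.0, 1.0]
opening: 0.0164
```

Request:
servo_tool --pt "0 0 0 0 -0.7" --pt "0 0 0 0 -0.35" --pt "0 0 0 0 -0.35" --pt "0 0 -0.3 0 -0.35" --pt "0 0 -0.7 0 -0.35"

```text
t: 17.32
position: [0.5581, 0.3149, 0.0517]
tcp_rot: [0.001, 0.999, -0.048, -0.002]
contact_force: [0.3, 0.9, -0.5]
opening: 0.0278
```

Request:
servo_tool --pt "0 0 -0.8 0 -0.35" --pt "0 0 -0.8 0 -0.2" --pt "0 0 -0.8 0 -0.2" --pt "0.05 0.8 0 0 -0.2" --pt "0.05 0.9 0 -0.0 -0.2"

```text
t: 17.73
position: [0.5592, 0.2497, 0.1526]
tcp_rot: [-0.002, 0.999, -0.045, 0.003]
contact_force: [1.8, -0.9, 0.1]
opening: 0.0342
```

```bash
python3 -c "
from h import *
print(arm.observe()['position'])
go(.579,-.26,.15,-94)"
```

```text
[0.5592381  0.24971138 0.15262699]
units [ 1.627 12.648  0.025] turn -0.0092 rows turn 0.2
```

Request:
servo_tool --pt "0.108 0.843 0 -0.009 -0.1" --pt "0.108 0.843 0 0 -0.1" --pt "0.108 0.843 0 0 -0.1" --pt "0.108 0.843 0 0 -0.1" --pt "0.108 0.843 0 0 -0.1"

```text
t: 18.15
position: [0.5659, 0.0758, 0.1508]
tcp_rot: [-0.0, 0.999, -0.038, 0.001]
contact_force: [-0.4, -0.6, -0.6]
opening: 0.0385
```

Request:
servo_tool --pt "0.108 0.843 0 0 -0.1" --pt "0.108 0.843 0 0 -0.1" --pt "0.108 0.843 0 0 -0.1" --pt "0.108 0.843 0 0 -0.1" --pt "0.108 0.843 0 0 -0.1"

```text
t: 18.57
position: [0.5745, -0.0942, 0.1508]
tcp_rot: [-0.0, 0.999, -0.039, 0.001]
contact_force: [-0.6, -0.7, -0.2]
opening: 0.0384
```

Request:
servo_tool --pt "0.108 0.843 0 0 -0.1" --pt "0.108 0.843 0 0 -0.1" --pt "0.108 0.843 0 0 -0.1" --pt "0.108 0.843 0 0 -0.1" --pt "0.108 0.843 0 0 -0.1"

```text
t: 18.98
position: [0.5829, -0.2641, 0.1508]
tcp_rot: [0.0, 0.999, -0.039, 0.001]
contact_force: [1.3, 0.1, -0.8]
opening: 0.038
```

Request:
servo_tool --pt "0 0 0 0 -0.1" --pt "0 0 0 0 -0.1"

```text
t: 19.15
position: [0.582, -0.2657, 0.1509]
tcp_rot: [0.001, 0.999, -0.041, 0.001]
contact_force: [-0.1, 0.5, -0.3]
opening: 0.0384
```

Run:
```python
from h import *
im,s=snap("wrist","w5"); print(s["position"],heading(s))
go(.581,-.260,.01,-94)
o=im.copy(); cv2.imwrite("pics/w5.png",o)
```

```text
[ 0.58198024 -0.26572972  0.15088827] -94.68666815787701
units [-0.05  -0.074  3.508] turn -0.0043 rows turn 0.1
```

View pics/w5.png

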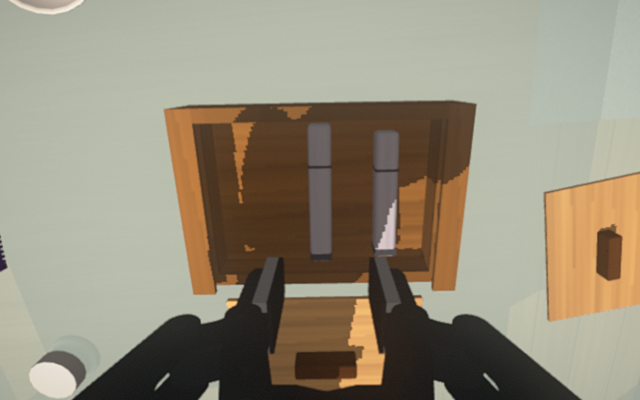

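Run:
```python
from h import *
s=arm.observe(); print(s["position"])
for n,q in dict(M=[(319,124),(321,254)],R=[(386,131),(384,249)]).items():
    c=cast("wrist",q,.024,s)[:,:2]*1000; e=c[0]-c[1]; print(n,c.round(0).tolist(),"mid",c.mean(0).round(1),"len",np.hypot(*e).round(0),"yaw",np.degrees(np.arctan2(e[1],e[0])).round(1))
go(.580,-.2605,.01,-94)
```

```text
[ 0.58263693 -0.263074    0.15031891]
M [[636.0, -261.0], [528.0, -254.0]] mid [ 582.4 -257.5] len 108.0 yaw -4.0
R [[627.0, -311.0], [529.0, -307.0]] mid [ 578.  -309.2] len 99.0 yaw -2.4
units [-0.074 -0.059  3.508] turn -0.0043 rows turn 0.1
```

Request:
servo_tool --pt "-0.03 -0.1 0.3 0 -0.1" --pt "0 0 0.8 0 -0.1" --pt "0 0 0.8 0 -0.1" --pt "0 0 0.7 0 -0.1" --pt "0 0 0.5 0 -0.1"

```text
t: 19.62
position: [0.5812, -0.254, 0.0219]
tcp_rot: [-0.002, 0.999, -0.037, -0.002]
contact_force: [0.7, 0.2, 0.2]
opening: 0.0383
```

Request:
servo_tool --pt "0 0 0.3 0 -0.1" --pt "0 0 0.08 0 -0.1" --pt "0 0 0 0 -0.6" --pt "0 0 0 0 -1" --pt "0 0 0 0 -1"

```text
t: 20.03
position: [0.5829, -0.2584, 0.0115]
tcp_rot: [0.001, 0.999, -0.038, 0.001]
contact_force: [-0.1, 0.0, -0.3]
opening: 0.0165
```

Request:
servo_tool --pt "0 0 0 0 -1" --pt "0 0 0 0 -1" --pt "0 0 -0.3 0 -1" --pt "0 0 -0.6 0 -1" --pt "0 0 -0.8 0 -1"

```text
t: 20.45
position: [0.5807, -0.2573, 0.0777]
tcp_rot: [-0.001, 0.999, -0.039, -0.002]
contact_force: [0.3, -0.3, 0.3]
opening: 0.0171
```

Request:
servo_tool --pt "0 0 -0.8 0 -1" --pt "0 0 -0.5 0 -1"

```text
t: 20.62
position: [0.5828, -0.2594, 0.1344]
tcp_rot: [0.001, 0.999, -0.039, 0.002]
contact_force: [0.1, 0.2, 0.7]
opening: 0.0169
```

```bash
python3 -c "
from h import *
print(arm.observe()['position'])
go(.557,.276,.13,-95)"
```

```text
[ 0.5827809  -0.25944307  0.13435073]
units [ -1.681 -13.296   0.074] turn 0.0046 rows turn 0.1
```

16 rows: x −0.105, y −0.83.

Request:
servo_tool --pt "-0.105 -0.83 0 0.0046 -1" --pt "-0.105 -0.83 0 0 -1" --pt "-0.105 -0.83 0 0 -1" --pt "-0.105 -0.83 0 0 -1" --pt "-0.105 -0.83 0 0 -1"

```text
t: 21.03
position: [0.575, -0.0895, 0.1313]
tcp_rot: [-0.0, 0.999, -0.044, 0.001]
contact_force: [0.6, -0.0, -0.5]
opening: 0.0167
```

Request:
servo_tool --pt "-0.105 -0.83 0 0 -1" --pt "-0.105 -0.83 0 0 -1" --pt "-0.105 -0.83 0 0 -1" --pt "-0.105 -0.83 0 0 -1" --pt "-0.105 -0.83 0 0 -1"

```text
t: 21.45
position: [0.5685, 0.0779, 0.1313]
tcp_rot: [-0.0, 0.999, -0.043, 0.001]
contact_force: [0.5, 0.3, -1.7]
opening: 0.0167
```

Request:
servo_tool --pt "-0.105 -0.83 0 0 -1" --pt "-0.105 -0.83 0 0 -1" --pt "-0.105 -0.83 0 0 -1" --pt "-0.105 -0.83 0 0 -1" --pt "-0.105 -0.83 0 0 -1"

```text
t: 21.87
position: [0.5618, 0.2452, 0.1313]
tcp_rot: [-0.0, 0.999, -0.043, 0.0]
contact_force: [0.5, -0.5, -0.8]
opening: 0.0169
```

Request:
servo_tool --pt "-0.105 -0.83 0 0 -1" --pt "0 0 0 0 -1" --pt "0 0 0 0 -1"

```text
t: 22.12
position: [0.56, 0.2798, 0.1305]
tcp_rot: [-0.001, 0.999, -0.041, 0.0]
contact_force: [0.8, -1.0, -0.5]
opening: 0.0167
```

Run:
```python
from h import *
im,s=snap("wrist","w6"); print(s["position"],heading(s),s["opening"])
go(.557,.276,.013,-95)
```

```text
[0.56000813 0.27982598 0.13050731] -94.65512334062187 0.01672470963919262
units [-0.087  0.038  2.945] turn 0.0011 rows turn 0.0
```

View pics/w6.png

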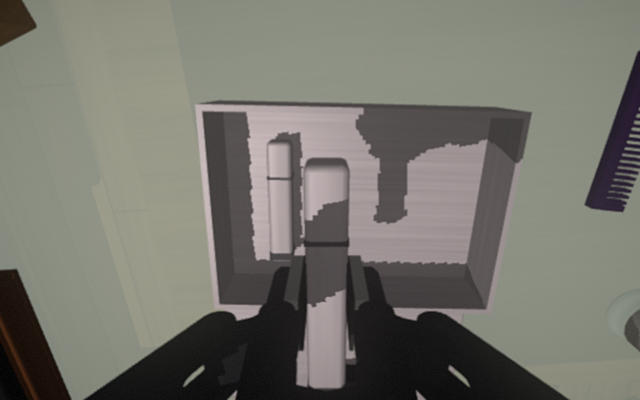

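The first case lies flat in the tin (280,200) and the second is held. I'll lower it.

Request:
servo_tool --pt "-0.09 0.06 0.3 0 -1" --pt "0 0 0.8 0 -1" --pt "0 0 0.8 0 -1" --pt "0 0 0.5 0 -1" --pt "0 0 0.3 0 -1"

```text
t: 22.58
position: [0.5559, 0.2725, 0.0203]
tcp_rot: [0.001, 0.999, -0.045, -0.001]
contact_force: [0.2, -0.0, -0.1]
opening: 0.0172
```

Request:
servo_tool --pt "0 0 0.2 0 -1" --pt "0 0 0.05 0 -1" --pt "0 0 0 0 -1" --pt "0 0 0 0 -0.7" --pt "0 0 0 0 -0.4"

```text
t: 23.0
position: [0.5579, 0.275, 0.0135]
tcp_rot: [-0.0, 0.999, -0.043, 0.001]
contact_force: [1.0, -0.3, 0.3]
opening: 0.025
```

Request:
servo_tool --pt "0 0 0 0 -0.4" --pt "0 0 -0.3 0 -0.4" --pt "0 0 -0.8 0 -0.4" --pt "0 0 -0.8 0 -0.4" --pt "0 0 -0.8 0 -0.2"

```text
t: 23.42
position: [0.5568, 0.2745, 0.1223]
tcp_rot: [0.0, 0.999, -0.044, 0.0]
contact_force: [0.2, 0.8, -0.3]
opening: 0.034
```

```bash
python3 -c "
from h import *
print(arm.observe()['position'])
go(.577,-.311,.12,-93)"
```

```text
[0.55681216 0.27446468 0.12231501]
units [ 1.776 14.537  0.065] turn -0.0166 rows turn 0.3
```

Request:
servo_tool --pt "0.099 0.808 0 0 -0.2" --pt "0.099 0.808 0 0 -0.2" --pt "0.099 0.808 0 0 -0.2" --pt "0.099 0.808 0 0 -0.2" --pt "0.099 0.808 0 0 -0.2"

```text
t: 23.83
position: [0.5628, 0.1108, 0.1215]
tcp_rot: [-0.0, 0.999, -0.043, 0.001]
contact_force: [0.8, -0.6, -0.5]
opening: 0.034
```

Request:
servo_tool --pt "0.099 0.808 0 0 -0.2" --pt "0.099 0.808 0 0 -0.2" --pt "0.099 0.808 0 0 -0.2" --pt "0.099 0.808 0 0 -0.2" --pt "0.099 0.808 0 0 -0.2"

```text
t: 24.25
position: [0.5685, -0.0522, 0.1214]
tcp_rot: [-0.0, 0.999, -0.043, 0.001]
contact_force: [0.5, 0.2, 0.5]
opening: 0.0341
```

Request:
servo_tool --pt "0.099 0.808 0 0 -0.2" --pt "0.099 0.808 0 0 -0.2" --pt "0.099 0.808 0 0 -0.2" --pt "0.099 0.808 0 0 -0.2" --pt "0.099 0.808 0 0 -0.2"

```text
t: 24.67
position: [0.5742, -0.2151, 0.1214]
tcp_rot: [0.0, 0.999, -0.043, 0.001]
contact_force: [1.6, 0.0, 0.1]
opening: 0.0344
```

Request:
servo_tool --pt "0.099 0.808 0 0 -0.2" --pt "0.099 0.808 0 0 -0.2" --pt "0.099 0.808 0 0 -0.2" --pt "0 0 0 -0.0166 -0.2" --pt "0 0 0 0 -0.2"

```text
t: 25.08
position: [0.5766, -0.3143, 0.1216]
tcp_rot: [0.001, 1.0, -0.028, 0.0]
contact_force: [0.6, 0.1, -0.5]
opening: 0.0341
```

Run:
```python
from h import *
im,s=snap("wrist","w7"); print(s["position"],heading(s))
go(.578,-.311,.01,-92.7)
hsv=cv2.cvtColor(im,cv2.COLOR_BGR2HSV); m=cv2.inRange(hsv,(0,0,40),(180,60,255)); print(rect(m,"wrist",.024,s,(290,60,360,270)))
m2=cv2.inRange(hsv,(90,0,40),(140,90,255)); print(rect(m2,"wrist",.024,s,(290,60,360,270)))
```

```text
[ 0.57658574 -0.31429931  0.12158089] -93.1603520666498
units [ 0.015 -0.017  2.775] turn -0.0032 rows turn 0.1
(array([ 575.5, -313.3]), array([ 17.6, 103.6]), 86.9, (313, 133, 26, 137))Traceback (most recent call last):
  File "<stdin>", line 5, in <module>
  File "h.py", line 33, in rect
    c=max(cv2.findContours(M,cv2.RETR_EXTERNAL,cv2.CHAIN_APPROX_NONE)[0],key=cv2.contourArea)
ValueError: max() iterable argument is empty
```

Request:
servo_tool --pt "0 0.0 0.4 0 -0.2" --pt "0 0 0.8 0 -0.2" --pt "0 0 0.7 0 -0.2" --pt "0 0 0.5 0 -0.2" --pt "0 0 0.3 0 -0.2"

```text
t: 25.55
position: [0.5773, -0.3075, 0.0098]
tcp_rot: [-0.002, 1.0, -0.025, -0.001]
contact_force: [0.4, -0.1, 0.2]
opening: 0.0338
```

Request:
servo_tool --pt "0 0 0.08 0 -0.2" --pt "0 0 0 0 -0.6" --pt "0 0 0 0 -1" --pt "0 0 0 0 -1" --pt "0 0 0 0 -1"

```text
t: 25.97
position: [0.5784, -0.3113, 0.0102]
tcp_rot: [0.0, 1.0, -0.026, 0.001]
contact_force: [0.1, 0.4, -0.6]
opening: 0.0167
```

Request:
servo_tool --pt "0 0 0 0 -1" --pt "0 0 -0.3 0 -1" --pt "0 0 -0.6 0 -1" --pt "0 0 -0.8 0 -1" --pt "0 0 -0.8 0 -1"

```text
t: 26.38
position: [0.577, -0.3108, 0.1104]
tcp_rot: [-0.0, 1.0, -0.026, -0.001]
contact_force: [1.0, -0.4, 0.3]
opening: 0.0168
```

Request:
servo_tool --pt "0 0 -0.5 0 -1" --pt "0 0 0 0 -1"

```text
t: 26.55
position: [0.5798, -0.3135, 0.1352]
tcp_rot: [0.003, 1.0, -0.026, 0.004]
contact_force: [0.1, -0.9, -0.5]
opening: 0.0167
```

```bash
python3 -c "
from h import *
print(arm.observe()['position'],arm.observe()['opening'])
go(.5535,.236,.13,-95)"
```

```text
[ 0.57976427 -0.31354879  0.13520122] 0.01673560358954418
units [ -1.372 -13.686   0.052] turn 0.0168 rows turn 0.3
```

Request:
servo_tool --pt "-0.086 -0.855 0 0 -1" --pt "-0.086 -0.855 0 0 -1" --pt "-0.086 -0.855 0 0 -1" --pt "-0.086 -0.855 0 0 -1" --pt "-0.086 -0.855 0 0 -1"

```text
t: 26.97
position: [0.5687, -0.1376, 0.1291]
tcp_rot: [-0.0, 1.0, -0.026, -0.0]
contact_force: [0.9, 0.1, -0.8]
opening: 0.0168
```

Request:
servo_tool --pt "-0.086 -0.855 0 0 -1" --pt "-0.086 -0.855 0 0 -1" --pt "-0.086 -0.855 0 0 -1" --pt "-0.086 -0.855 0 0 -1" --pt "-0.086 -0.855 0 0 -1"

```text
t: 27.38
position: [0.5604, 0.0342, 0.1292]
tcp_rot: [-0.0, 1.0, -0.026, -0.0]
contact_force: [1.0, -0.9, -0.7]
opening: 0.0171
```

Request:
servo_tool --pt "-0.086 -0.855 0 0 -1" --pt "-0.086 -0.855 0 0 -1" --pt "-0.086 -0.855 0 0 -1" --pt "-0.086 -0.855 0 0 -1" --pt "-0.086 -0.855 0 0 -1"

```text
t: 27.8
position: [0.552, 0.2059, 0.1291]
tcp_rot: [-0.0, 1.0, -0.026, -0.0]
contact_force: [1.0, -0.7, -0.4]
opening: 0.0171
```

Request:
servo_tool --pt "-0.086 -0.855 0 0 -1" --pt "0 0 0 0.017 -1" --pt "0 0 0 0 -1" --pt "0 0 0 0 -1"

```text
t: 28.13
position: [0.5507, 0.2379, 0.129]
tcp_rot: [0.001, 0.999, -0.043, 0.0]
contact_force: [-0.2, -0.0, -0.2]
opening: 0.017
```

Run:
```python
from h import *
print(arm.observe()["opening"]); go(.5535,.236,.013,-95)
```

```text
0.016957627517796912
units [0.073 0.038 2.9  ] turn 0.0004 rows turn 0.0
```

Request:
servo_tool --pt "0.07 0.03 0.3 0 -1" --pt "0 0 0.8 0 -1" --pt "0 0 0.8 0 -1" --pt "0 0 0.5 0 -1" --pt "0 0 0.3 0 -1"

```text
t: 28.55
position: [0.5522, 0.2347, 0.0178]
tcp_rot: [0.001, 0.999, -0.045, -0.002]
contact_force: [-0.3, 0.0, -1.0]
opening: 0.0167
```

Request:
servo_tool --pt "0 0 0.2 0 -1" --pt "0 0 0 0 -1" --pt "0 0 0 0 -1" --pt "0 0 0 0 -0.7" --pt "0 0 0 0 -0.4"

```text
t: 28.97
position: [0.5546, 0.2371, 0.0142]
tcp_rot: [-0.0, 0.999, -0.044, 0.001]
contact_force: [0.0, 0.6, 0.3]
opening: 0.0251
```

Request:
servo_tool --pt "0 0 0 0 -0.4" --pt "0 0 -0.3 0 -0.4" --pt "0 0 -0.8 0 -0.4" --pt "0 0 -0.8 0 -0.4" --pt "0 0 -0.8 0 -0.2"

```text
t: 29.38
position: [0.5535, 0.2366, 0.1231]
tcp_rot: [0.0, 0.999, -0.044, 0.0]
contact_force: [0.5, 1.2, -0.2]
opening: 0.0337
```

Run:
```python
from h import *
go(.565,.03,.2,-98)
im,s=snap("top","t2"); hsv=cv2.cvtColor(im,cv2.COLOR_BGR2HSV)
print("comb",rect(cv2.inRange(hsv,(115,60,30),(150,255,255)),"top",.01,None,(235,120,330,230),k=2))
```

```text
units [ 0.74   5.122 -1.92 ] turn 0.0247 rows turn 0.4
comb (array([565.6,  53.3]), array([ 2.7, 13.7]), 86.8, (257, 183, 2, 6))
```

Request:
servo_tool --pt "0.12 0.8 -0.4 0 0.2" --pt "0.12 0.8 -0.4 0 0.2" --pt "0.12 0.8 -0.4 0 0.2" --pt "0.12 0.8 -0.4 0 0.2" --pt "0.12 0.8 -0.3 0 0.2"

```text
t: 29.85
position: [0.5639, 0.0738, 0.1992]
tcp_rot: [-0.0, 0.999, -0.044, 0.001]
contact_force: [0.3, 0.3, 0.6]
opening: 0.0509
```

Request:
servo_tool --pt "0.12 0.8 0 0 0.2" --pt "0 0.6 0 0 0.2" --pt "0 0 0 0 0.2" --pt "0 0 0 0 0.2"

```text
t: 30.18
position: [0.5634, 0.0174, 0.1981]
tcp_rot: [-0.0, 0.999, -0.046, 0.001]
contact_force: [-1.0, -0.0, -0.4]
opening: 0.051
```

Run:
```python
from h import *
im,s=snap("wrist","w8"); print(s["position"],heading(s)); hsv=cv2.cvtColor(im,cv2.COLOR_BGR2HSV)
print("comb",rect(cv2.inRange(hsv,(115,60,20),(155,255,255)),"wrist",.01,s,k=2))
```

```text
[0.56342551 0.01742293 0.19811249] -95.23504051947921
comb (array([586.2,  44.5]), array([ 26.9, 118.8]), 79.7, (280, 87, 36, 126))
```

View pics/w8.png

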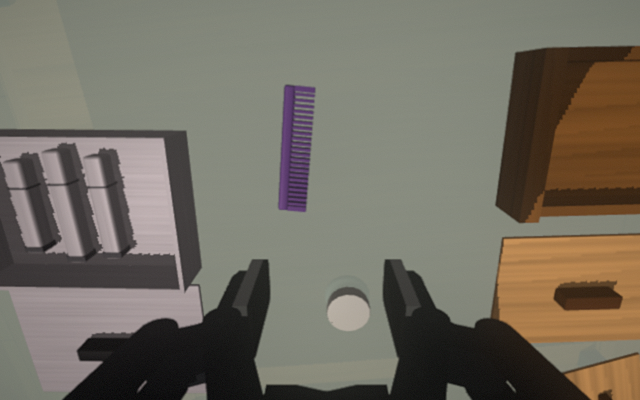

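The three cases lie in the tin. The comb has been knocked to about (298,148) px, i.e. (0.586, 0.0445), yaw −10°. The pot at (348,305) is clear.

```bash
python3 -c "
from h import *
go(.586,.0445,.004,-100.3)"
```

```text
units [ 0.501 -0.671  4.84 ] turn 0.0436 rows turn 0.7
```

Request:
servo_tool --pt "0.25 -0.335 0.5 0 0.2" --pt "0.25 -0.335 0.8 0 0.2" --pt "0 0 0.9 0.0436 0.2" --pt "0 0 0.9 0 0.2" --pt "0 0 0.8 0 0.2"

```text
t: 30.65
position: [0.5852, 0.0471, 0.0385]
tcp_rot: [-0.0, 0.996, -0.087, -0.001]
contact_force: [-0.0, 0.9, -0.6]
opening: 0.0513
```

```bash
python3 -c "
from h import *
print(arm.observe()['position'],heading()); go(.586,.0445,.004,-100.3)"
```

```text
[0.58523734 0.04712822 0.03851903] -100.02862798091029
units [0.031 0.062 0.863] turn 0.0023 rows turn 0.0
```

Request:
servo_tool --pt "0 0.03 0.4 0 0.2" --pt "0 0 0.3 0 0.2" --pt "0 0 0.12 0 0.2" --pt "0 0 0 0 -0.2" --pt "0 0 0 0 -1"

```text
t: 31.07
position: [0.5863, 0.0435, 0.009]
tcp_rot: [-0.0, 0.996, -0.089, 0.001]
contact_force: [0.5, 0.1, -0.0]
opening: 0.0279
```

Request:
servo_tool --pt "0 0 0 0 -1" --pt "0 0 0 0 -1" --pt "0 0 0 0 -1" --pt "0 0 -0.3 0 -1" --pt "0 0 -0.7 0 -1"

```text
t: 31.48
position: [0.5832, 0.0435, 0.0466]
tcp_rot: [0.0, 0.996, -0.089, -0.003]
contact_force: [0.3, 0.9, -0.2]
opening: 0.0237
```

Request:
servo_tool --pt "0 0 -0.9 0 -1" --pt "0 0 -0.9 0 -1" --pt "0 0 -0.4 0 -1" --pt "0 0 0 0 -1"

```text
t: 31.82
position: [0.5881, 0.0422, 0.1411]
tcp_rot: [-0.0, 0.996, -0.089, 0.004]
contact_force: [-0.4, -1.1, -0.5]
opening: 0.0237
```

```bash
python3 -c "
from h import *
print(arm.observe()['position'],arm.observe()['opening']); go(.5485,.190,.12,-95)"
```

```text
[0.58810821 0.04218311 0.14114311] 0.023675366131386
units [-1.637 -3.459  0.521] turn -0.0439 rows turn 0.7
```

Run:
```python
from h import *
im,s=snap("wrist","w9"); cv2.imwrite("pics/w9c.png",im)
```

```text
(no output)
```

View pics/w9c.png

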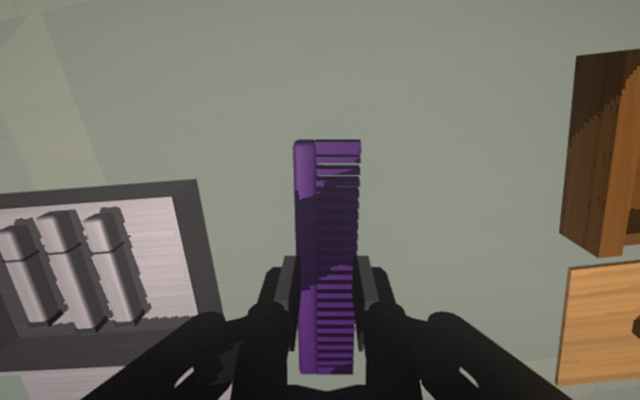

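The comb is held squarely at (327,255). I'll carry it over the tin's free lane.

Request:
servo_tool --pt "-0.33 -0.7 0.1 0 -1" --pt "-0.33 -0.7 0.1 0 -1" --pt "-0.33 -0.7 0 0 -1" --pt "-0.33 -0.7 0 0 -1" --pt "-0.33 -0.7 0 0 -1"

```text
t: 32.28
position: [0.5437, 0.1938, 0.1268]
tcp_rot: [0.0, 0.996, -0.089, -0.001]
contact_force: [0.6, -0.3, 0.4]
opening: 0.0238
```

Request:
servo_tool --pt "0 0 0 -0.0439 -1" --pt "0 0 0 0 -1" --pt "0 0 0 0 -1"

```text
t: 32.53
position: [0.5448, 0.192, 0.1274]
tcp_rot: [0.001, 0.999, -0.044, -0.001]
contact_force: [0.2, -0.6, 0.4]
opening: 0.0236
```

Run:
```python
from h import *
im,s=snap("wrist","w10"); print(s["position"],s["opening"]); go(.5485,.1925,.02,-95)
```

```text
[0.54482096 0.19198503 0.12741428] 0.023635747666608586
units [ 0.079 -0.044  2.692] turn -0.0015 rows turn 0.0
```

View pics/w10.png

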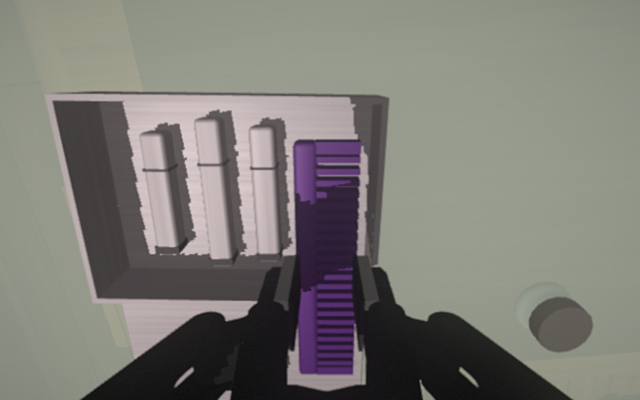

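Run:
```python
from h import *
s=arm.observe(); print(s["position"])
print("rim +x/-y corner outer, -y wall",cast("wrist",[(388,97),(378,265),(46,95),(95,302)],.05,s).round(3).tolist())
print("R case edge",cast("wrist",[(276,128),(284,255)],.022,s).round(3).tolist())
```

```text
[0.54525568 0.19115255 0.12767336]
rim +x/-y corner outer, -y wall [[0.616, 0.148, 0.05], [0.503, 0.159, 0.05], [0.637, 0.353, 0.05], [0.491, 0.367, 0.05]]
R case edge [[0.601, 0.222, 0.022], [0.503, 0.229, 0.022]]
```

Request:
servo_tool --pt "0.08 -0.02 0.4 0 -1" --pt "0 0 0.7 0 -1" --pt "0 0 0.6 0 -1" --pt "0 0 0.5 0 -1" --pt "0 0 0.3 0 -1"

```text
t: 33.0
position: [0.5475, 0.1913, 0.025]
tcp_rot: [0.001, 0.999, -0.045, -0.002]
contact_force: [0.0, 0.5, -0.1]
opening: 0.0238
```

Request:
servo_tool --pt "0 0 0.15 0 -1" --pt "0 0 0 0 -1" --pt "0 0 0 0 -0.35" --pt "0 0 0 0 -0.28" --pt "0 0 0 0 -0.25"

```text
t: 33.42
position: [0.5496, 0.1932, 0.0232]
tcp_rot: [-0.0, 0.999, -0.043, 0.001]
contact_force: [-0.3, -0.5, 0.2]
opening: 0.0319
```

Request:
servo_tool --pt "0 0 0 0 -0.25" --pt "0 0 -0.3 0 -0.25" --pt "0 0 -0.8 0 -0.25" --pt "0 0 -0.8 0 -0.25" --pt "0 0 -0.8 0 -0.25"

```text
t: 33.83
position: [0.5485, 0.1927, 0.1322]
tcp_rot: [0.0, 0.999, -0.044, -0.0]
contact_force: [1.4, 0.8, -0.3]
opening: 0.032
```

Request:
servo_tool --pt "0 -0.4 -0.6 0 1" --pt "0 -0.8 0 0 1" --pt "0 -0.4 0 0 1" --pt "0 0 0 0 1" --pt "0 0 0 0 1"

```text
t: 34.25
position: [0.554, 0.2579, 0.1549]
tcp_rot: [-0.0, 0.999, -0.042, 0.0]
contact_force: [0.1, -1.0, -0.1]
opening: 0.0851
```

Run:
```python
from h import *
im,s=snap("wrist","w11"); print(s["position"],s["opening"]); go(.385,.28,.16,-4.8); print(s["joints"].round(2))
```

```text
[0.55399538 0.25787762 0.1549102 ] 0.08514280684634865
units [-4.263 -0.224 -0.133] turn -0.7514 rows turn 12.6
[-0.99  0.85  0.92  1.72 -0.8   0.99 -1.42]
```

View pics/w11.png

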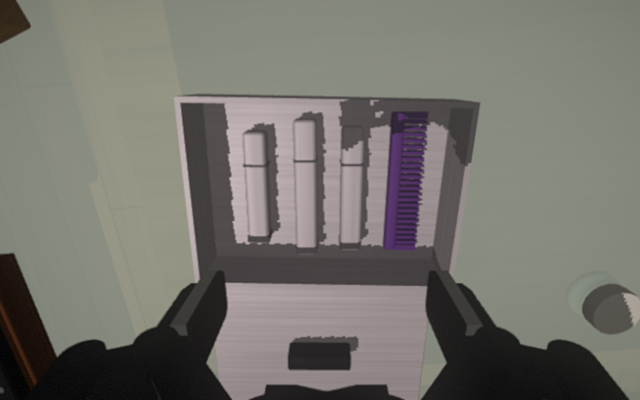

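All four lie flat in the tin. Next I turn back and fetch the cover.

Request:
servo_tool --pt "0 0 -0.2 -0.0578 1" --pt "0 0 -0.2 -0.0578 1" --pt "0 0 0 -0.0578 1" --pt "0 0 0 -0.0578 1" --pt "0 0 0 -0.0578 1"

```text
t: 34.72
position: [0.5544, 0.2546, 0.1706]
tcp_rot: [0.001, 0.966, 0.258, 0.0]
contact_force: [0.0, -0.5, -0.0]
opening: 0.0853
```

Request:
servo_tool --pt "0 0 0 -0.0578 1" --pt "0 0 0 -0.0578 1" --pt "0 0 0 -0.0578 1" --pt "0 0 0 -0.0578 1" --pt "0 0 0 -0.0578 1"

```text
t: 35.13
position: [0.5544, 0.2544, 0.1704]
tcp_rot: [0.001, 0.845, 0.534, -0.0]
contact_force: [0.0, -0.5, -0.6]
opening: 0.0858
```

Request:
servo_tool --pt "0 0 0 -0.0578 1" --pt "0 0 0 -0.0578 1" --pt "0 0 0 -0.0578 1" --pt "0 0 0 0 1" --pt "0 0 0 0 1"

```text
t: 35.55
position: [0.5545, 0.255, 0.1704]
tcp_rot: [0.0, 0.738, 0.675, -0.0]
contact_force: [-0.3, 0.9, -0.5]
opening: 0.0852
```

Run:
```python
from h import *
im,s=snap("wrist","w12"); print(s["position"],heading(s)); go(.386,.28,.12,-4.8)
```

```text
[0.5544504  0.25497162 0.17038755] -5.129651338928878
units [ 0.239 -4.248  1.256] turn -0.0025 rows turn 0.0
```

View pics/w12.png

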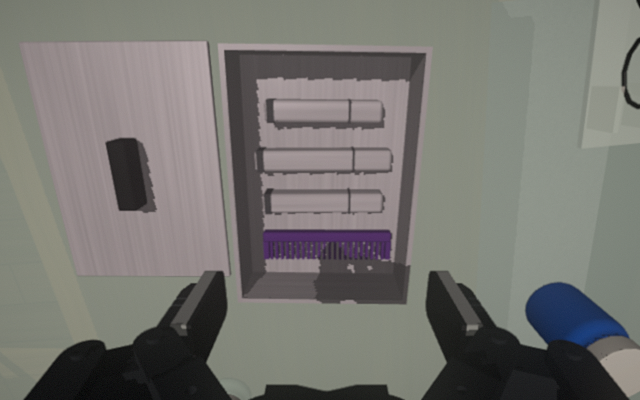

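Run:
```python
from h import *
s=arm.observe(); print(s["position"])
c=cast("wrist",[(218,45),(432,47),(406,303),(242,302)],.05,s)[:,:2]*1000; print("tin",c.round(0).tolist(),c.mean(0).round(1),cv2.minAreaRect(c.astype(np.float32)))
r=cast("wrist",[(106,142),(133,139),(139,210),(120,211)],.033,s)[:,:2]*1000; print("ridge",r.round(0).tolist())
c=cast("wrist",[(22,43),(206,40),(228,274),(80,275)],.011,s)[:,:2]*1000; print("cover",c.round(0).tolist(),c.mean(0).round(1),cv2.minAreaRect(c.astype(np.float32)))
```

```text
[0.55441393 0.25538438 0.17026528]
tin [[490.0, 369.0], [637.0, 355.0], [615.0, 150.0], [473.0, 164.0]] [553.8 259.8] ((553.468505859375, 259.791748046875), (206.07533264160156, 146.923583984375), 84.40840148925781)
ridge [[384.0, 310.0], [406.0, 310.0], [395.0, 251.0], [379.0, 251.0]]
cover [[325.0, 391.0], [471.0, 378.0], [451.0, 171.0], [306.0, 182.0]] [388.2 280.6] ((388.4823913574219, 280.4768981933594), (210.07615661621094, 146.88809204101562), 84.84294891357422)
```

Request:
servo_tool --pt "0.05 -0.7 0 0 1" --pt "0.05 -0.9 0 0 1" --pt "0.05 -0.9 0 0 1" --pt "0.05 -0.9 0.3 0 1" --pt "0.05 -0.85 0.5 0 1"

```text
t: 36.02
position: [0.3852, 0.2812, 0.1392]
tcp_rot: [0.0, 0.737, 0.676, 0.002]
contact_force: [0.2, 1.4, -0.8]
opening: 0.0856
```

Request:
servo_tool --pt "0 0 0.8 0 1" --pt "0 0 0.8 0 1" --pt "0 0 0.6 0 1" --pt "0 0 0.4 0 1" --pt "0 0 0 0 1" --squeeze 60

```text
t: 36.43
position: [0.3843, 0.2794, 0.0315]
tcp_rot: [0.0, 0.737, 0.676, -0.003]
contact_force: [-0.1, -0.9, -0.4]
opening: 0.0853
```

Run:
```python
from h import *
print(arm.observe()["position"]); go(.386,.28,.0165,-4.9)
```

```text
[0.38428712 0.27937108 0.03150391]
units [0.021 0.043 0.375] turn -0.0007 rows turn 0.0
```

Request:
servo_tool --pt "0.02 0.02 0.25 0 1" --pt "0 0 0.12 0 0.3" --pt "0 0 0 0 -0.3" --pt "0 0 0 0 -1" --pt "0 0 0 0 -1"

```text
t: 36.85
position: [0.387, 0.282, 0.0199]
tcp_rot: [0.0, 0.736, 0.677, 0.001]
contact_force: [0.3, -0.1, 0.8]
opening: 0.0385
```

Request:
servo_tool --pt "0 0 0 0 -1" --pt "0 0 0 0 -1" --pt "0 0 -0.2 0 -1" --pt "0 0 -0.5 0 -1" --pt "0 0 -0.7 0 -1"

```text
t: 37.27
position: [0.3851, 0.2808, 0.0749]
tcp_rot: [-0.0, 0.736, 0.677, -0.002]
contact_force: [0.4, 1.1, -2.3]
opening: 0.0141
```

Request:
servo_tool --pt "0 0 -0.8 0 -1" --pt "0 0 -0.6 0 -1" --pt "0 0 -0.2 0 -1" --pt "0 0 0 0 -1"

```text
t: 37.6
position: [0.3873, 0.2826, 0.1411]
tcp_rot: [-0.0, 0.736, 0.677, 0.002]
contact_force: [1.0, 0.4, -2.6]
opening: 0.0145
```

Run:
```python
from h import *
print(arm.observe()["position"],arm.observe()["opening"]); go(.5533,.2599,.135,-4.9)
```

```text
[0.38732106 0.2826353  0.14113122] 0.01445854295279687
units [-0.222  4.182  0.164] turn 0.0011 rows turn 0.0
```

Request:
servo_tool --pt "-0.044 0.6 0 0 -1" --pt "-0.044 0.9 0 0 -1" --pt "-0.044 0.9 0 0 -1" --pt "-0.044 0.9 0 0 -1" --pt "-0.044 0.88 0 0 -1"

```text
t: 38.02
position: [0.5528, 0.2584, 0.1371]
tcp_rot: [-0.001, 0.736, 0.677, -0.001]
contact_force: [-0.0, -0.4, -2.4]
opening: 0.0141
```

Request:
servo_tool --pt "0 0 0.3 0 -1" --pt "0 0 0.3 0 -1" --pt "0 0 0 0 -1" --pt "0 0 0 0 -1"

```text
t: 38.35
position: [0.5494, 0.259, 0.1128]
tcp_rot: [-0.001, 0.736, 0.677, -0.003]
contact_force: [0.0, -0.8, -2.5]
opening: 0.0143
```

Run:
```python
from h import *
im,s=snap("wrist","w13"); print(s["position"],heading(s),s["opening"]); go(.5533,.2599,.06,-4.9)
```

```text
[0.54940823 0.25896174 0.11283994] -4.764505232774159 0.0143395131879226
units [0.022 0.077 1.349] turn 0.0013 rows turn 0.0
```

View pics/w13.png

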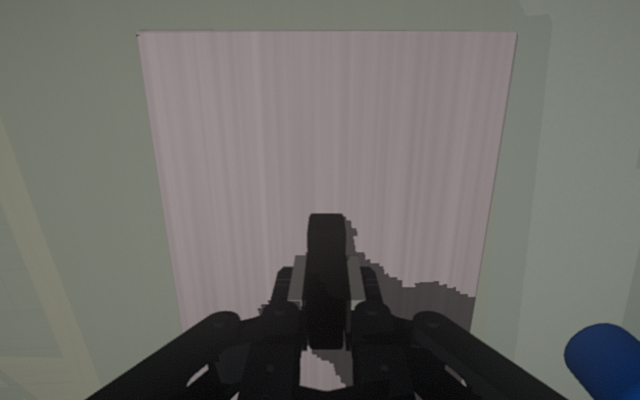

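The cover is held level; its far corners are (139,33) and (517,33). I'll check where its centre sits.

Run:
```python
from h import *
s=arm.observe(); print(s["position"],heading(s))
c=cast("wrist",[(139,33),(517,33)],s["position"][2]-.0045,s)[:,:2]; print(c.round(4).tolist(),np.linalg.norm(c[1]-c[0]))
a=np.arctan2(*(c[1]-c[0])[::-1]); print("yaw",np.degrees(a),"centre",c.mean(0)-.106*np.array([-np.sin(a),np.cos(a)]))
go(.5533,.2599,.06,-4.9)
```

```text
[0.55035356 0.25931328 0.1139741 ] -4.749039246069452
[[0.4878, 0.3666], [0.6311, 0.3547]] 0.1438254308888587
yaw -4.760875642135111 centre [0.55064771 0.25499729]
units [0.022 0.077 1.349] turn 0.0013 rows turn 0.0
```

Request:
servo_tool --pt "0.05 0.07 0.2 0 -1" --pt "0 0 0.4 0 -1" --pt "0 0 0.3 0 -1" --pt "0 0 0 0 -1" --pt "0 0 0 0 -1"

```text
t: 38.82
position: [0.5545, 0.2608, 0.0786]
tcp_rot: [-0.0, 0.736, 0.677, -0.001]
contact_force: [0.4, 1.1, -2.5]
opening: 0.0142
```

Request:
servo_tool --pt "0 0 0.15 0 -1" --pt "0 0 0.1 0 -1" --pt "0 0 0 0 -1"

```text
t: 39.07
position: [0.5552, 0.2609, 0.0689]
tcp_rot: [-0.0, 0.736, 0.677, -0.0]
contact_force: [-0.6, -0.4, -2.3]
opening: 0.0143
```

Request:
servo_tool --pt "0 -0.02 0.06 0 -1" --pt "0 0 0.06 0 -1" --pt "0 0 0 0 -1"

```text
t: 39.32
position: [0.5545, 0.2608, 0.0642]
tcp_rot: [-0.0, 0.736, 0.677, -0.0]
contact_force: [-0.4, 0.0, -2.5]
opening: 0.0143
```

Request:
servo_tool --pt "0 0 0.05 0 -1" --pt "0 0 0 0 -1"

```text
t: 39.48
position: [0.5546, 0.2609, 0.0641]
tcp_rot: [-0.0, 0.736, 0.677, 0.0]
contact_force: [-3.2, -1.0, 10.1]
opening: 0.0146
```

Request:
servo_tool --pt "0 0 0 0 -0.3" --pt "0 0 0 0 0.4" --pt "0 0 0 0 1" --pt "0 0 -0.5 0 1" --pt "0 0 -0.9 0 1"

```text
t: 39.9
position: [0.5517, 0.2599, 0.1154]
tcp_rot: [-0.001, 0.736, 0.677, -0.004]
contact_force: [0.5, 0.4, 0.7]
opening: 0.074
```

Request:
servo_tool --pt "0 0 -0.9 0 1" --pt "0 0 -0.9 0 1" --pt "0 0 -0.9 0 1" --pt "0 0 0 0 1" --pt "0 0 0 0 1"

```text
t: 40.32
position: [0.556, 0.2612, 0.2288]
tcp_rot: [0.001, 0.736, 0.677, 0.002]
contact_force: [-1.4, 0.3, -0.5]
opening: 0.0857
```

Run:
```python
from h import *
im,s=snap("wrist","w14"); print(s["position"],heading(s),s["contact_force"])
im2,_=snap("side","s2"); p=proj("side",[[.553,.26,.05]])[0].astype(int); print(p)
o=np.zeros((400,800,3),np.uint8); o[:,:400]=im[0:400,140:540]; c=cv2.resize(im2[p[1]-45:p[1]+45,p[0]-45:p[0]+45],(400,400),interpolation=cv2.INTER_CUBIC); o[:,400:]=c; cv2.imwrite("pics/fin.png",o)
```

```text
[0.55603446 0.26123946 0.22876398] -4.791978590980227 [-1.39964785  0.3291835  -0.50944435]
[274 152]
```

Request:
servo_tool --pt "0.545 -0.69 0 0 1" --pt "0.545 -0.69 0 0 1" --pt "0.545 -0.69 0 0 1" --pt "0.545 -0.69 0 0 1" --pt "0.545 -0.69 0 0 1"

```text
t: 40.83
position: [0.4239, 0.3812, 0.2244]
tcp_rot: [0.0, 0.736, 0.677, -0.002]
contact_force: [0.5, 1.5, 1.1]
opening: 0.0853
```

Request:
servo_tool --pt "0.545 -0.69 0 0 1" --pt "0.545 -0.69 0 0 1" --pt "0.545 -0.69 0 0 1" --pt "0.545 -0.69 0 0 1" --pt "0.545 -0.69 0 0 1"

```text
t: 41.25
position: [0.2956, 0.5013, 0.2245]
tcp_rot: [0.001, 0.736, 0.677, -0.002]
contact_force: [1.2, -0.1, -0.7]
opening: 0.0856
```

```bash
python3 - <<'E'
from h import *
for n,f0 in(("side","side0"),("top","top0")):
    im,_=snap(n,n+"9"); a=cv2.imread(f"pics/{f0}.png"); p=proj(n,[[.553,.26,.066]])[0].astype(int)
    def corner(z,dx,dy):
        t=np.radians(-5); return [.5535+dx*np.cos(t)-dy*np.sin(t),.2595+dx*np.sin(t)+dy*np.cos(t),z]
    for nm,I in(("before",a),("after",im)):
        m=(I.max(2)<75).astype(np.uint8)*255; M=np.zeros_like(m); M[p[1]-12:p[1]+12,p[0]-20:p[0]+20]=m[p[1]-12:p[1]+12,p[0]-20:p[0]+20]
        y,x=np.nonzero(M); print(n,nm,"ridge px",x.mean().round(2),y.mean().round(2),len(x),"bbox",x.min(),x.max(),y.min(),y.max())
    d=cv2.absdiff(a,im).max(2); q=proj(n,[corner(z,sx*.076,sy*.106) for z in(.0,.055) for sx in(-1,1) for sy in(-1,1)]); x0,y0=q.min(0).astype(int)-8; x1,y1=q.max(0).astype(int)+8
    # sub-pixel shift of whole tin patch
    A,B=[cv2.cvtColor(v,cv2.COLOR_BGR2GRAY)[y0:y1,x0:x1].astype(np.float32) for v in(a,im)]
    print(n,"shift",cv2.phaseCorrelate(A,B,cv2.createHanningWindow(A.shape[::-1],cv2.CV_32F)),"diff>25:",(d[y0:y1,x0:x1]>25).sum(),"of",A.size)
E
python3 - <<'E'
import sys; sys.path.insert(0,".")
E
python3 - <<'E'
from h import *
# column profiles on wrist shot: plate corners in w14, as in w1
im=cv2.imread("pics/w14.png");hsv=cv2.cvtColor(im,cv2.COLOR_BGR2HSV);H,S,V=cv2.split(hsv)
a=cv2.imread("pics/w1.png"); 
for n,I in(("w1",a),("w14",im)):
    h=cv2.cvtColor(I,cv2.COLOR_BGR2HSV); print(n,h[150,230:270:3].tolist()[:14])
E
```

```text
side before ridge px 274.39 148.95 96 bbox 269 280 143 155
side after ridge px 274.12 149.51 100 bbox 254 281 143 159
side shift ((0.5583896042954848, 0.1581684150911684), 0.8869920206658635) diff>25: 118 of 5525
top before ridge px 174.35 192.22 162 bbox 162 187 189 195
top after ridge px 174.9 191.46 151 bbox 162 187 188 194
top shift ((0.2876663313870651, -0.8694022445875405), 0.9985863085146304) diff>25: 210 of 8162
w1 [[41, 23, 122], [38, 23, 121], [41, 23, 123], [37, 19, 121], [41, 23, 123], [39, 21, 123], [34, 17, 118], [174, 18, 141], [175, 19, 147], [178, 21, 147], [177, 19, 145], [177, 19, 145], [177, 16, 141], [0, 19, 145]]
w14 [[41, 23, 124], [41, 23, 123], [36, 21, 122], [35, 23, 123], [177, 16, 140], [177, 17, 147], [0, 19, 149], [0, 16, 144], [0, 17, 148], [0, 16, 141], [177, 19, 144], [175, 19, 145], [177, 16, 145], [0, 16, 144]]
```

Run:
```python
from h import *
P=np.array([.5535,.2595,.055]); b={n:proj(n,[P])[0] for n in("side","top")}
for d in([.0022,-.0007,0],[.0022,-.0007,.003],[.0022,-.0007,.006]):
    print(d,{n:(proj(n,[P+d])[0]-b[n]).round(2).tolist() for n in b})
# tilt/height: edge positions of the cover's plate corners separately, before/after
for n,f in(("side","side0"),("top","top0")):
    A,B=[cv2.cvtColor(cv2.imread(f"pics/{v}.png"),cv2.COLOR_BGR2GRAY).astype(np.float32) for v in(f,n+"9")]
    for sx in(-1,1):
        for sy in(-1,1):
            t=np.radians(-5);c=proj(n,[[.5535+sx*.076*np.cos(t)-sy*.106*np.sin(t),.2595+sx*.076*np.sin(t)+sy*.106*np.cos(t),.053]])[0].astype(int)
            s=np.s_[c[1]-10:c[1]+10,c[0]-10:c[0]+10]; print(n,sx,sy,np.round(cv2.phaseCorrelate(A[s],B[s],cv2.createHanningWindow((20,20),cv2.CV_32F))[0],2))
# lid on the table and keep-clear items
h=cv2.cvtColor(cv2.imread("pics/top9.png"),cv2.COLOR_BGR2HSV); wood=cv2.inRange(h,(5,70,40),(25,255,255))
p=proj("top",[[.402,-.246,.006]])[0].astype(int); print("lid",rect(wood,"top",.006,None,(p[0]-48,p[1]-38,p[0]+48,p[1]+38)))
A,B=[cv2.cvtColor(cv2.imread(f"pics/{v}.png"),cv2.COLOR_BGR2GRAY).astype(np.float32) for v in("top0","top9")]
for k,c in dict(pot=(278,238),jar=(235,105),dish=(305,108)).items():
    s=np.s_[c[1]-20:c[1]+20,c[0]-20:c[0]+20]; print(k,np.round(cv2.phaseCorrelate(A[s],B[s])[0],2))
```

```text
[0.0022, -0.0007, 0] {'side': [0.7, -0.09], 'top': [0.26, -0.86]}
[0.0022, -0.0007, 0.003] {'side': [0.64, -0.93], 'top': [-0.14, -1.1]}
[0.0022, -0.0007, 0.006] {'side': [0.57, -1.78], 'top': [-0.55, -1.34]}
side -1 -1 [ 0.35 -0.01]
side -1 1 [0.16 0.  ]
side 1 -1 [-0.23 -0.05]
side 1 1 [-0.16  0.24]
top -1 -1 [ 0.53 -0.6 ]
top -1 1 [-0.19 -0.4 ]
top 1 -1 [0.14 0.1 ]
top 1 1 [-0.03 -0.06]
lid (array([ 401.2, -250.1]), array([186.8, 135. ]), 86.5, (341, 212, 74, 53))
pot [-0.07  0.05]
jar [0.1  0.04]
dish [-0.02  0.1 ]
```

The before/after shifts match a seated cover (2 mm sideways, no rise, no tilt). The lid measures 187x135 mm at table height, and the pot, jar and dish have not moved.

```bash
python3 -c "
from bench import arm
print(arm.sign_off(), arm.observe()['t'])"
```

```text
the job is handed in; nothing more can be done
the job is handed in; nothing more can be done
```

The tin is packed and I've handed the job in, at about 41 s on the robot's clock. I set the cover aside, slid the wooden lid free and laid it flat. All three cases and the comb went into the tin, and the cover went back on. The comb had been knocked about 35 mm, so I located it again before picking it up.

**Last checks:**
- **Contents:** the last wrist pictures before the cover went on showed all three cases and the comb lying flat in the tin.
- **Cover:** before/after comparison in both fixed cameras fits a fully seated cover. It sits about 2 mm from its original position, with no measurable rise or tilt.
- **Wooden lid:** it measures 187 x 135 mm at table height, so it is lying flat.
- **Pot, jar and dish:** they shifted by 0.1 pixel or less, so they stand where they were.

**What disagreed or was not seen:**
- While I held the cover, its plate measured 144 mm wide instead of 152 mm. I took that as the grip sitting a few mm higher on the ridge than I had assumed.
- The comb read 23.7 mm in the jaws rather than 28 mm, but the picture showed it held squarely.
- The 16-picture limit was used up, so I checked the final seating by image measurement and did not view it.

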